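Make up a job stack of stack-nest trays and flag it on the tag rail

ROBOT

A 7-joint arm with a two-finger parallel gripper is mounted at the origin on a cart in front of the work surface, level with it; the furniture and walls round the work are solid. World frame = base frame: x ahead of the robot, y to its left, z up, the work surface at z = 0. Lengths are in m, angles in rad, forces in N, time in s.
With the tool pointing down it reaches from about 0.425 to 0.925 m from the base axis. Payload 6.8 kg.
Tool frame: the origin (TCP) lies at the very end of the fingers, on their centre line; the grasp point (between the pads) lies 19 mm behind it (tcp_to_grasp is the distance from the TCP to the grasp point, in m); z points along the fingers, y is the direction in which the jaws open and shut (so a half turn about z gives the same grasp; the last joint's range is limited). The gripper opens to 85 mm and grips with 20 to 120 N. Pads are 22 mm wide; open, the fingers measure 114 mm over their backs; the gripper's body (76 mm by 85 mm) begins 54 mm behind the grasp point. The pads swing forward as they close: fully open they stand 13 mm farther back than shut.
Start: joints at [1.079, 0.477, 0.022, 1.555, -0.011, 1.109, -0.083], TCP at [0.253, -0.626, 0.231] pointing down, gripper open.
Joint ranges: [-2.96, 2.96], [-0.34, 2.1], [-1.41, 1.46], [0.24, 2.44], [-1.37, 4.51], [0.17, 1.92], [-2.96, 2.96]. Speed limits (rad/s): [2.39, 2.39, 3.14, 3.14, 3.14, 3.14, 3.14].

INTERFACE

Orientations are given as a unit quaternion [w, x, y, z].
In Python, from station import * gives the robot as it stands.
- The arm moves only by the tool apply_moves, never from a script. Its argument "increments" is one flat list of numbers, 5 for each row, row after row: the finger opening in mm, from 0 to 85.4, then the shift along the tool's x, y, z in mm, then the turn about the tool's z in degrees. In form: [claw, tx, ty, tz, roll, claw, tx, ty, tz, roll, ...]. A call has 1 to 12 rows; each row shifts and turns the pose as measured when the row begins, along the tool's axes as they then stand; what a row does not reach is not made up. A row lasts 1/8 s, in which the tool goes at most 62.5 mm and 10.7 degrees, less where a joint would pass 70% of its speed; a pose out of reach is approached as far as the arm can. A call with a gripper value outside its range is refused whole. The fingers move at their own pace and stop on an object; "squeeze" is the grip in N (left out, the last holds). Time passes only in rows, so rows that do not move let the fingers close. It gives the time, the measured TCP pose, the force and the opening at its end, in the units of the state.
- get_obs(): the state, without advancing time (a new reading comes with each control period).
- read_camera(name): name is "side" or "top"; returns (picture, depth): 480x640x3 uint8, blue, green, red; 480x640 float32, m along the optical axis (not along the pixel's ray), 0 where there is no reading.
- get_calibration(name): a dict with "mtx" (3x3 intrinsics, pixels), "D" ([k1, k2, p1, p2, k3] as OpenCV has them; the pictures are not rectified), "camera_from_world" (4x4, takes a point from world to camera coordinates). Camera axes: x right, y down, z forward; pixel columns grow to the right and rows downward; lengths in m; the calibration is good to about 2 mm. A picture is of the moment at which its call begins. get_calibration takes no time and is no camera call.
- hand_in(): hands the job in, once; it reports no verdict.
Trained networks look in the newest picture that a camera, given by its name, has taken for a name from the list of things; names that differ only in an ending like _2 or _b are one class to them, and where a whole thing is asked for, a point or a joint stands for the part that bears it (a point fixed in the world has none). Each returns a list of dicts, best first, with "p" (0 to 1); they miss things now and then, are a little off and sometimes report something else, mostly with a low value. They report only what shows in the picture. A call takes as long as a camera call.
- outline_of(camera, thing): "pixels" (480x640 bool, what is visible of it) and "extent" ([centre column, centre row, width, height] in pixels, round what is visible of it).
The state is a dict: "t": time; "q": joint angles; "joint_vel": joint speeds; "joint_torque": joint torques, N m; "eef_pos": TCP position; "tool_rot": TCP orientation; "contact_force": force on the tool from outside, world axes, zero at the start; "torque": the same for the moment, N m; "gripper_width": opening from 0.0 (shut) to 1.0 (fully open).
Only numpy, scipy, OpenCV 4.12 (cv2) and the standard library are available. Lean on these libraries where they do the work, as an engineer would, in place of code of your own. Each camera call takes 0.05 s, during which the arm holds its last target.

TASK

Make up the job stack: put every rough green or blue-green stone from the group of pieces lying at the left of the bench into the screwed-down bottom tray, stand the deep tray on that, turned half round so that it rests up on the rim lugs and does not sink in, put every white plaster cast of that group into the deep tray, and close the stack with the shallow tray, turned half round again so that it too stands on the lugs. Then flag the job: take the metal job tag off its parking bar, hook it over the tag rail near the left post, and slide it along the rail until it hangs in line with the brass pointer. Leave the glass spirit lamp where it stands.

Things in the scene. Friction and masses are not known exactly. Their poses are not given: they have to be found in the camera images.
- bottom_tray_centre (a point): Bottom tray: grey plastic stack-nest tray, 40 mm high, screwed to the bench by ears at its ends. Rim outside 136 x 68 mm (x, y), tapering to 122 x 54 mm at the bottom; walls 2 mm, floor 2.5 mm. The top 16 mm of the outside is an upright gripping band, 68 mm across. Point: its centre, 20 mm above its underside; z up; +x points to the end with a small aluminium card frame outside.
- bottom_tray: The same tray, origin under its centre. Four lugs, 10 mm long in x, stand in from the long sides to 15 mm from the centre line at x = +48 and -32 mm, tops 33 mm above the underside; the wall is fluted below each. A tray put on the same way round sinks over the lugs (nests); turned half round it stands on them, 33 mm above this underside, with 4 mm play to each side.
- deep_tray_centre (a point): Deep tray: loose, about 0.12 kg, exactly like the bottom tray (40 mm high, same band, lugs and flutes). Point: its centre, 20 mm above its underside; z up; +x points to its card-frame end. It starts roughly the same way round as the bottom tray. Stacked right, it is turned half round and this point is 33 mm above the bottom tray's centre point.
- deep_tray_frame_end (a point): Middle of the deep tray's rim band at the card-frame end, 67 mm along +x from its centre and 12 mm higher.
- shallow_tray_centre (a point): Shallow tray: loose, about 0.09 kg, 28 mm high, length, width and flutes as the others, gripping band 10 mm high and 68 mm across at the top. Point: its centre, 14 mm above its underside; z up; +x points to its card-frame end. It starts roughly the other way round from the bottom tray. Stacked right on the deep tray, it is turned half round from it and this point is 27 mm above the deep tray's point.
- shallow_tray_frame_end (a point): Middle of the shallow tray's rim band at the card-frame end, 67 mm along +x from its centre and 9 mm higher.
- rail_mid (a point): Tag rail: a level steel bar, 8 mm thick and 10 mm high, on two posts 180 mm apart on a wooden foot (60 x 205 x 12 mm) fixed to the bench. Point: middle of the bar's top face, 125 mm above the bench; y runs along the bar, +y to its left end as the robot sees it, x away from the robot, z up.
- pointer_tip (a point): Tip of the upright brass pointer (3 mm thick) on the front of the rail's foot, 38 mm above the bench, 22 mm in front of the bar, always right of the rail's middle; it marks the place along the rail. Axes as the rail's.
- parking_mid (a point): Parking bar: a short stand like the rail (same bar and height, posts 80 mm apart, foot 60 x 100 x 12 mm), fixed to the bench, on which the tag hangs at the start. Point: middle of the bar's top face; y along the bar, x away from the robot, z up.
- tag_grip (a point): Centre of the job tag's black grip block (12 mm in x, 24 mm in y, 34 mm high), which stands on top of its hook, free all round and above; take it from above. Axes as tag_hook, 22 mm above it. The whole tag is 118 mm high.
- tag_hook (a point): Job tag's hook (aluminium hanger, 0.08 kg). Point: middle of the underside of its bridge, which rests on the bar's top; z up, y along the bar. A lip at x = +8 mm reaches 16 mm below the point; a shank at x = -8 mm goes down 42 mm, then steps back to a plate at x = 0, 30 mm wide, reaching 80 mm below. Lip and shank are 13 mm apart inside.
- job_tag: The tag, origin and axes as tag_hook. The hook's mouth opens toward +x between lip and step, 16 to 42 mm below the origin: to hook on, the bar must pass in there under the lip, then the tag is lowered straight down; to unhook, lift it about 24 mm, draw it 30 mm toward -x, then up.
- malachite_lump_centre (a point): Centre of a rough dark-green stone, 29 x 39 x 20 mm (x, y, z), half-way up; may be absent. It lies on the bench with its z up at the start.
- teal_stone_c_centre (a point): Centre of a rough blue-green stone, 21 x 28 x 14 mm (x, y, z), half-way up; may be absent. It lies on the bench with its z up at the start.
- cast_b_centre (a point): Centre of a rough chalky-white plaster cast, 27 x 39 x 18 mm (x, y, z), half-way up; may be absent. It lies on the bench with its z up at the start.
- cast_e_centre (a point): Centre of a rough chalky-white plaster cast, 20 x 29 x 14 mm (x, y, z), half-way up; may be absent. It lies on the bench with its z up at the start.
- cast_d_centre (a point): Centre of a rough chalky-white plaster cast, 18 x 30 x 14 mm (x, y, z), half-way up; may be absent. It lies on the bench with its z up at the start.
- spirit_lamp: Bystander: white glass spirit lamp with a brass cap, 68 mm wide, 80 mm high, behind the stones and casts; origin under its centre.
- deep_tray: The deep tray, origin under its centre, axes as deep_tray_centre.
- shallow_tray: The shallow tray, origin under its centre, axes as shallow_tray_centre.

How it is judged:
By the outcome, as a careful person would: the job done as asked, in the order asked, and still so for the second after the job is handed in, with the robot touching nothing.
Of malachite_lump, teal_stone_c only 1 to 2 are there at a start; the rules pass over those that are not, and their reading is None.
Of cast_b, cast_e, cast_d only 1 to 2 are there at a start; the rules pass over those that are not, and their reading is None.
At some moment in a run one of malachite_lump, teal_stone_c, cast_b, cast_e, cast_d, shallow_tray may be knocked a few centimetres aside while the robot is not near it.
It also fails if it takes over 210 s, if anything falls off the work surface, if the arm or the gripper's body presses on something with over 40 N, if the wrist force passes 120 N, or if a joint passes its speed limit or range.

## Working session

There is one attempt and no reset: what is moved stays moved. The work goes in short steps, Python scripts to look and compute and a tool call to move; the robot and the scene stay as the last step left them, time stands still between calls to the robot, and variables do not carry over. Pictures are saved under pics/ and viewed, and the job is handed in when it is done.

Besides the shell and the picture viewer there is one more tool, called after "Call:" as name(argument=value, ...), one argument or row to a line, values as JSON. apply_moves: Moves the arm, as the interface text tells. Its arguments: {"type":"object","properties":{"increments":{"type":"array"},"squeeze":{"type":"number"}},"required":["increments"]}

```bash
ls; mkdir -p pics
python3 - <<'E'
from station import *
import cv2
o=get_obs()
for k in o: print(k,o[k])
for n in ("top","side"):
    p,d=read_camera(n); cv2.imwrite(f"pics/{n}0.png",p)
    c=get_calibration(n); print(n,c)
E
```

```text
pics
t 0.0
q [ 1.07889753  0.47779901  0.02233223  1.55645293 -0.01150617  1.10931131
 -0.08312148]
joint_vel [ 0.00028341  0.00102997  0.0005989  -0.000121    0.00051753 -0.00107713
  0.00030646]
joint_torque [-9.73539718e-04 -5.96460772e+01  1.60763741e+00 -2.81199574e+01
  1.24432016e-02  9.40080383e-03  2.78248336e-05]
eef_pos [ 0.25251868 -0.62534209  0.23032569]
tool_rot [-8.89958262e-04  9.81642946e-01  1.90725661e-01 -2.38253659e-04]
contact_force [-0.6485155  -0.12800793  0.19442144]
torque [-0.02160027 -0.00155254  0.03605165]
gripper_width 1.0007072100673147
top {'mtx': array([[556.89898702,   0.        , 315.28178349],
       [  0.        , 556.89898702, 243.26212842],
       [  0.        ,   0.        ,   1.        ]]), 'D': array([0.04497456, 0.        , 0.        , 0.        , 0.        ]), 'camera_from_world': array([[ 0.01537144, -0.99987294, -0.00422071,  0.01694377],
       [-0.99471091, -0.01486306, -0.10163318,  0.54390722],
       [ 0.10155753,  0.00576063, -0.99481299,  1.01509486],
       [ 0.        ,  0.        ,  0.        ,  1.        ]])}
side {'mtx': array([[538.28350688,   0.        , 316.00908567],
       [  0.        , 538.28350688, 250.56243758],
       [  0.        ,   0.        ,   1.        ]]), 'D': array([-0.02587322,  0.        ,  0.        ,  0.        ,  0.        ]), 'camera_from_world': array([[ 0.9285122 , -0.37092394,  0.0167491 , -0.4821478 ],
       [-0.23203596, -0.61487612, -0.75371524,  0.23094598],
       [ 0.28986965,  0.6959474 , -0.65698767,  0.77310137],
       [ 0.        ,  0.        ,  0.        ,  1.        ]])}
```

View pics/top0.png

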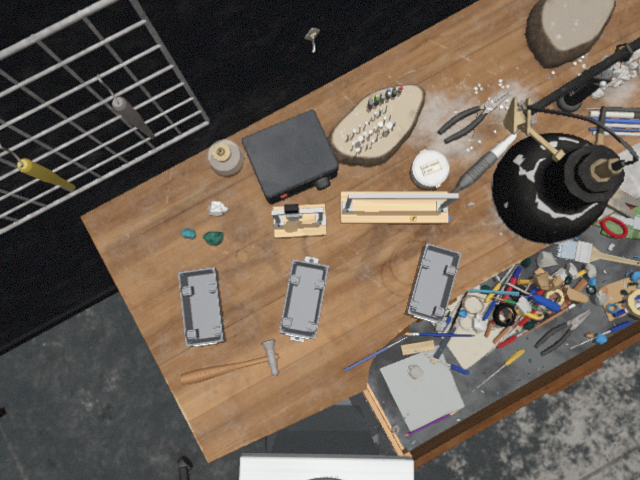

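View pics/side0.png

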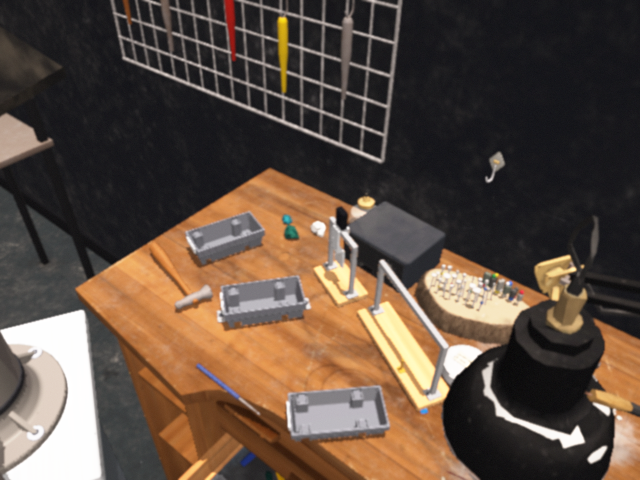

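```bash
cat > h.py <<'E'
from station import *
import cv2, numpy as np
def cloud(n,p,d,mask):
    c=get_calibration(n); v,u=np.nonzero(mask&(d>0))
    if len(u)==0: return np.zeros((0,3))
    z=d[v,u].astype(float)
    xy=cv2.undistortPoints(np.stack([u,v],1).astype(float)[:,None],c["mtx"],c["D"])[:,0]
    pc=np.c_[xy*z[:,None],z]
    T=np.linalg.inv(c["camera_from_world"])
    return pc@T[:3,:3].T+T[:3,3]
def px(n,P):
    c=get_calibration(n);M=c["camera_from_world"]
    r,_=cv2.Rodrigues(M[:3,:3]); 
    return cv2.projectPoints(np.atleast_2d(np.array(P,float)),r,M[:3,3],c["mtx"],c["D"])[0][:,0]
E
python3 - <<'E'
from h import *
for n in ("top","side"):
    p,d=read_camera(n)
    np.savez(f"{n}0.npz",p=p,d=d)
    for t in ["bottom_tray","deep_tray","shallow_tray","malachite_lump_centre","teal_stone_c_centre","cast_b_centre","cast_e_centre","cast_d_centre","job_tag","tag_grip","pointer_tip","rail_mid","parking_mid","spirit_lamp","deep_tray_frame_end","shallow_tray_frame_end"]:
        if "frame_end" in t or (n=="side" and t.startswith("cast_d")): continue
        for r in outline_of(n,t)[:3]:
            P=cloud(n,p,d,r["pixels"])
            print(n,t,round(r["p"],2),np.round(r["extent"]),len(P), np.round(np.median(P,0),3) if len(P) else'', np.round(np.percentile(P,2,axis=0),3) if len(P) else'',np.round(np.percentile(P,98,axis=0),3) if len(P) else'')
print(get_obs()["t"])
E
```

```text
top bottom_tray 0.84 [303. 298.  50.  80.] 2877 [0.439 0.046 0.006] [ 0.371  0.008 -0.   ] [0.511 0.082 0.043]
top deep_tray 0.59 [201. 305.  48.  83.] 3069 [0.422 0.239 0.006] [ 0.358  0.195 -0.001] [0.49  0.272 0.042]
top shallow_tray 0.69 [434. 282.  52.  78.] 2762 [ 0.472 -0.199  0.006] [ 0.407 -0.238 -0.   ] [ 0.539 -0.154  0.031]
top shallow_tray 0.38 [303. 299.  50.  84.] 2935 [0.439 0.046 0.006] [ 0.37   0.008 -0.001] [0.512 0.084 0.043]
top malachite_lump_centre 0.57 [215. 238.  17.  13.] 217 [0.552 0.217 0.017] [0.54  0.202 0.007] [0.564 0.235 0.023]
top teal_stone_c_centre 0.59 [433. 281.  53.  76.] 2696 [ 0.473 -0.199  0.006] [ 0.409 -0.238 -0.   ] [ 0.538 -0.155  0.031]
top teal_stone_c_centre 0.49 [188. 234.  14.  18.] 131 [0.561 0.269 0.01 ] [0.552 0.256 0.001] [0.57  0.283 0.016]
top cast_b_centre 0.62 [219. 208.  19.  10.] 170 [0.609 0.214 0.014] [0.599 0.197 0.006] [0.62  0.228 0.021]
top job_tag 0.66 [292. 212.  22.  17.] 251 [0.583 0.063 0.144] [0.577 0.051 0.058] [0.594 0.077 0.166]
top job_tag 0.4 [200. 307.  45.  76.] 2932 [0.422 0.239 0.007] [ 0.358  0.195 -0.
[... 2229 characters left out ...]
577 0.049 0.051] [0.595 0.073 0.163]
side rail_mid 0.81 [404. 336.  90. 159.] 5438 [ 0.613 -0.138  0.012] [ 0.585 -0.227  0.001] [ 0.643 -0.03   0.125]
side rail_mid 0.74 [284. 219.  13.   6.] 80 [0.559 0.261 0.007] [ 0.552  0.253 -0.002] [0.573 0.276 0.013]
side rail_mid 0.58 [226. 236.  80.  53.] 2498 [0.423 0.244 0.025] [ 0.356  0.191 -0.   ] [0.489 0.271 0.04 ]
side parking_mid 0.88 [341. 262.  50.  86.] 1777 [0.585 0.044 0.012] [0.557 0.004 0.003] [0.614 0.098 0.124]
side spirit_lamp 0.95 [362. 208.  28.  30.] 355 [0.694 0.194 0.052] [0.675 0.183 0.022] [0.718 0.214 0.074]
side spirit_lamp 0.73 [319. 228.  12.  15.] 158 [0.607 0.207 0.01 ] [ 0.598  0.194 -0.001] [0.622 0.225 0.017]
1.55
```

Run:
```python
from h import *
p=np.load("top0.npz")["p"]; s=np.load("side0.npz")["p"]
cv2.imwrite("pics/z1.png",cv2.resize(p[190:355,165:325],None,fx=3.6,fy=3.6,interpolation=cv2.INTER_CUBIC))
cv2.imwrite("pics/z2.png",cv2.resize(p[185:330,320:480],None,fx=4,fy=4,interpolation=cv2.INTER_CUBIC))
cv2.imwrite("pics/z3.png",cv2.resize(s[190:450,170:450],None,fx=2.3,fy=2.3,interpolation=cv2.INTER_CUBIC))
for n,x in(("top",p),("side",s)):
  d=np.load(n+"0.npz")["d"]
  P=cloud(n,x,d,np.ones(d.shape,bool))
  for nm,(c0,c1),(z0,z1) in [("bot",((.34,-.01),(.54,.1)),(.036,.044)),("deep",((.33,.18),(.52,.29)),(.036,.044)),("shal",((.38,-.26),(.56,-.13)),(.024,.032)),
     ("mal",((.53,.19),(.575,.245)),(.006,.03)),("teal",((.54,.246),(.59,.30)),(.005,.03)),("cast",((.585,.18),(.64,.24)),(.006,.03)),
     ("rail",((.57,-.26),(.66,0)),(.118,.132)),("park",((.55,0.0),(.62,.12)),(.118,.130)),("grip",((.55,0.0),(.62,.12)),(.135,.17)),("point",((.57,-.26),(.61,-.0)),(.02,.045))]:
    m=(P[:,0]>c0[0])&(P[:,0]<c1[0])&(P[:,1]>c0[1])&(P[:,1]<c1[1])&(P[:,2]>z0)&(P[:,2]<z1)
    Q=P[m]
    if len(Q)<5: print(n,nm,len(Q)); continue
    r=cv2.minAreaRect((Q[:,:2]*1000).astype(np.float32))
    print(n,nm,len(Q),[np.round(v,1) for v in r], "med",np.round(np.median(Q,0)*1000,1),"zmax",np.round(np.percentile(Q[:,2],98)*1000,1))
```

```text
top bot 469 [array([439.5,  45. ]), array([ 68.1, 138. ]), np.float64(80.5)] med [431.7  49.   40. ] zmax 43.5
top deep 504 [array([423. , 233.8]), array([137.5,  70.7]), np.float64(8.6)] med [415.9 236.4  40.2] zmax 43.6
top shal 661 [array([ 472.6, -195.8]), array([ 68.4, 138.2]), np.float64(74.7)] med [ 466.7 -197.9   27.4] zmax 31.2
top mal 222 [array([551.7, 220. ]), array([24.9, 37.6]), np.float64(1.9)] med [553.1 217.6  16.9] zmax 22.5
top teal 135 [array([563.6, 274.8]), array([40.8, 44.8]), np.float64(88.5)] med [561.  267.7  10.2] zmax 15.5
top cast 192 [array([611.1, 207.3]), array([27.4, 45.6]), np.float64(1.2)] med [609.1 213.7  13.6] zmax 20.6
top rail 590 [array([ 616.8, -124.1]), array([  8.6, 187.9]), np.float64(0.8)] med [ 616.6 -123.3  125.4] zmax 129.4
top park 221 [array([585.6,  56.4]), array([14.6, 85.8]), np.float64(4.4)] med [587.5  49.8 125.9] zmax 129.6
top grip 144 [array([588.2,  64.7]), array([24. , 12.9]), np.float64(89.9)] med [585.8  65.  163. ] zmax 166.3
top point 10 [array([ 600.8, -124.6]), array([ 14.4, 177.3]), np.float64(0.7)] med [ 595.3 -158.
[... 448 characters left out ...]
210.9  14.1] zmax 19.6
side teal 54 [array([559.7, 264.3]), array([23.7, 15.4]), np.float64(85.3)] med [558.2 261.9   8.6] zmax 13.4
side cast 117 [array([609.3, 208.6]), array([31. , 24.3]), np.float64(75.5)] med [608.  208.8  11.6] zmax 17.6
side rail 732 [array([ 614.7, -125.1]), array([  9.9, 191. ]), np.float64(0.9)] med [ 613.7 -138.8  123.5] zmax 126.0
side park 246 [array([588.1,  55.3]), array([21.2, 89.6]), np.float64(11.1)] med [586.1  52.4 123.5] zmax 128.9
side grip 221 [array([587.5,  62.4]), array([13.2, 25.9]), np.float64(0.0)] med [584.5  56.  153. ] zmax 163.1
side point 33 [array([602.1, -98.2]), array([131.1,   3.7]), np.float64(82.0)] med [ 594.7 -159.7   30.7] zmax 40.9
```

View pics/z1.png

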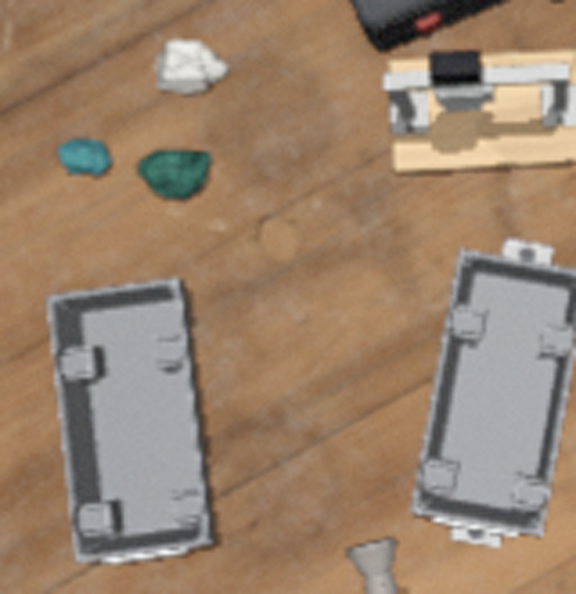

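View pics/z2.png

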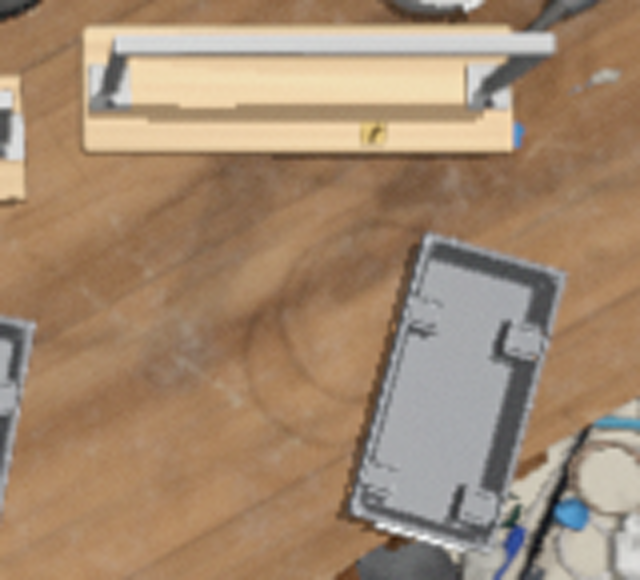

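View pics/z3.png

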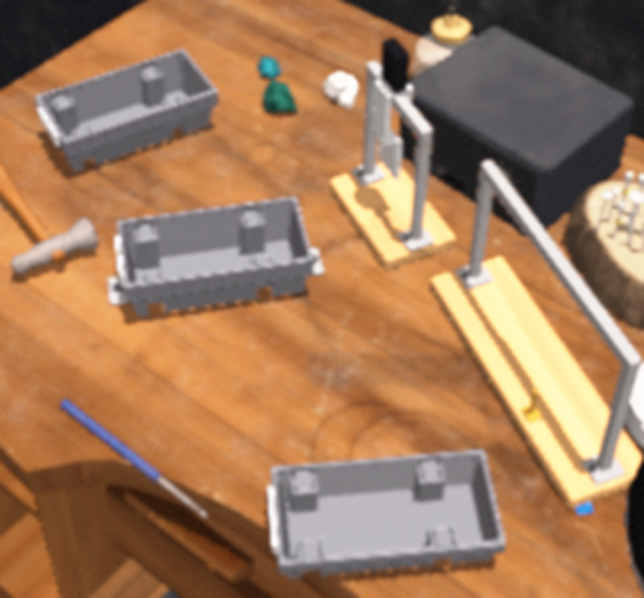

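Run:
```python
from h import *
L=[]
for n in("top","side"):
  f=np.load(n+"0.npz"); d=f["d"]
  P=cloud(n,f["p"],d,np.ones(d.shape,bool)); L.append(P)
P=np.vstack(L); P=P[P[:,2]>-.2]
g=.05
for x in np.arange(.9,.05,-g):
  r=[]
  for y in np.arange(.45,-.75,-g):
    m=(abs(P[:,0]-x)<g/2)&(abs(P[:,1]-y)<g/2); r.append("%4d"%(np.percentile(P[m,2],98)*1000) if m.sum()>5 else "   .")
  print("%.2f"%x,"".join(r))
print(np.arange(.45,-.75,-g).round(2))
# lugs, tray frame
for nm,c,a,z0,z1 in [("bot",(.439,.0445),170.5,.026,.036),("deep",(.4225,.233),188.6,.026,.036),("shal",(.4717,-.197),164.7,.014,.024)]:
  u=np.array([np.cos(np.radians(a)),np.sin(np.radians(a))]); v=np.array([-u[1],u[0]])
  for P in L:
    q=P[:,:2]-c; X=q@u*1000;Y=q@v*1000
    m=(abs(X)<60)&(abs(Y)<26)&(abs(Y)>14)&(P[:,2]>z0)&(P[:,2]<z1)
    h,e=np.histogram(X[m],np.arange(-60,61,10)); print(nm,h)
    mm=(abs(X)<90)&(abs(Y)<30)&(abs(X)>60)&(P[:,2]>.012)
    print("   ends",np.histogram(X[mm],[-85,-75,-72,-69,-66,66,69,72,75,85])[0])
```

```text
0.90    .   .   .   .   .   .   .   .   . 476 485 463   4   4   4   4   4  51  53  43  37  26   .   .
0.85    .   .   .   .   .   .   . 453 461 470   5  69  69  26   4  14  13   4 175 133  34   7   .   .
0.80    .   .   .   .   . 451 439 448  84   7  72  76  44  15  15  15   6 330 151  13  15  15   .   .
0.75    .   .   .   . 525 485 412  88  88  86  77  80  42  14 287 301 318 322 202   9   9   9   .   .
0.70    .   . 527 565 544  77  87  88  88  87  73  42  29  31 335 367 230 232 194   .   7   6   .   .
0.65  372 428 486 543 398  15  86  88  87  85  15  14  27  28 174 405 412 323 212  27  26  19   .   .
0.60  370 380   4   4   7  18   4 127 164 124 126 126 126 126 168 304 407 323 210  22  24 -42   .   .
0.55    4   4   3   7  18  20   4  15  15  13   3   3   3  28  27 205 218 215   .   .   .   .   .   .
0.50    3   3   4   4  41  40   3   4  41  40   3   4  28  26  28   3   4   .   .   .   .   .   .   .
0.45    .   3   4   4  40  40   3  41  39  40   4   4  28  27  27   1   .   .   .   .   .   .   .   .
0.40    .   2   3   4  41  40   3  41  39  39   3   3  27  29   .   .   .   .   
[... 623 characters left out ...]
 .   .   .
[ 0.45  0.4   0.35  0.3   0.25  0.2   0.15  0.1   0.05  0.   -0.05 -0.1
 -0.15 -0.2  -0.25 -0.3  -0.35 -0.4  -0.45 -0.5  -0.55 -0.6  -0.65 -0.7 ]
bot [ 0  8 55 30  0  0  0  0  0  8 53 27]
   ends [  0   0   6  52 232  35   0   0   0]
bot [ 0  5 63 36  0  0  0  1  0  6 60 32]
   ends [  0   0   0  42 219  45   5   0   0]
deep [ 0  7 60 27  0  0  0  0  0  9 59 25]
   ends [  0   0   5  57 227  29   0   0   0]
deep [ 0  4 34 29  1  1  1  1  1  2 41 26]
   ends [  0   0   0  29 161  59  20   0   0]
shal [ 2  3 29 20  0  1  1  1  1  6 19 10]
   ends [  0   0   5  55 201  37   0   0   0]
shal [  1   1  92  70   2   0   1   0   0  12 103  56]
   ends [  0   0   0  39 332  72  13   0   0]
```

```bash
cat >> h.py <<'E'
def state():
    o=get_obs(); w,x,y,z=o["tool_rot"]
    th=np.degrees(np.arctan2(2*(x*y+w*z),1-2*(y*y+z*z)))
    return o,np.array(o["eef_pos"])*1000,th
def plan(way,claw,step=50.,rstep=10.,start=None):
    """way: list of (x,y,z mm,theta deg). prints rows"""
    o,p,th=state()
    if start is not None: p,th=np.array(start[:3],float),start[3]
    print("t %.2f start"%o["t"],p.round(1),round(th,1),"q7 %.2f"%o["q"][6],"F",np.round(o["contact_force"],1),"w",round(o["gripper_width"]*85.4,1))
    out=[]
    for w in way:
        t=np.array(w[:3],float); dth=w[3]-th
        n=max(1,int(np.ceil(np.linalg.norm(t-p)/step)),int(np.ceil(abs(dth)/rstep)))
        d=(t-p)/n
        for i in range(n):
            a=np.radians(th); c,s=np.cos(a),np.sin(a)
            out.append([claw,round(d[0]*c+d[1]*s,1),round(d[0]*s-d[1]*c,1),round(-d[2],1),round(-dth/n,1)])
            th+=dth/n
        p=t
    for i in range(0,len(out),12): print(len(out[i:i+12]),str(sum(out[i:i+12],[])).replace(" ",""))
E
python3 - <<'E'
from h import *
plan([(250,-420,230,22),(420,-200,230,40),(460,0,230,65),(551,216,160,90)],50)
E
```

```text
t 1.55 start [ 252.8 -625.9  231.3] 22.0 q7 -0.08 F [-0.4  0.3 -0.7] w 85.3
12 [50,np.float64(14.9),np.float64(-38.4),np.float64(0.3),np.float64(-0.0),50,np.float64(14.9),np.float64(-38.4),np.float64(0.3),np.float64(-0.0),50,np.float64(14.9),np.float64(-38.4),np.float64(0.3),np.float64(-0.0),50,np.float64(14.9),np.float64(-38.4),np.float64(0.3),np.float64(-0.0),50,np.float64(14.9),np.float64(-38.4),np.float64(0.3),np.float64(-0.0),50,np.float64(40.0),np.float64(-23.4),np.float64(-0.0),np.float64(-3.0),50,np.float64(41.2),np.float64(-21.3),np.float64(-0.0),np.float64(-3.0),50,np.float64(42.2),np.float64(-19.1),np.float64(-0.0),np.float64(-3.0),50,np.float64(43.2),np.float64(-16.8),np.float64(-0.0),np.float64(-3.0),50,np.float64(44.0),np.float64(-14.6),np.float64(-0.0),np.float64(-3.0),50,np.float64(44.7),np.float64(-12.2),np.float64(-0.0),np.float64(-3.0),50,np.float64(31.8),np.float64(-25.5),np.float64(-0.0),np.float64(-5.0)]
9 [50,np.float64(33.9),np.float64(-22.6),np.float64(-0.0),np.float64(-5.0),50,np.float64(35.8),np.float64(-19.6),np.float64(-0.0),np.float64(-5.0),50,np.float64(37.4),np.float64(-16.4),np.float64(-0.0),np.float64(-5.0),50,np.float64(38.6),np.float64(-13.1),np.float64(-0.0),np.float64(-5.0),50,np.float64(46.8),np.float64(-1.8),np.float64(14.0),np.float64(-5.0),50,np.float64(46.8),np.float64(2.3),np.float64(14.0),np.float64(-5.0),50,np.float64(46.4),np.float64(6.4),np.float64(14.0),np.float64(-5.0),50,np.float64(45.7),np.float64(10.4),np.float64(14.0),np.float64(-5.0),50,np.float64(44.6),np.float64(14.4),np.float64(14.0),np.float64(-5.0)]
```

Call:
apply_moves(
  increments=[50,15,-38,0,0,50,15,-38,0,0,50,15,-38,0,0,50,15,-38,0,0,50,15,-38,0,0,50,40,-23,0,-3,50,41,-21,0,-3,50,42,-19,0,-3,50,43,-17,0,-3,50,44,-15,0,-3,50,45,-12,0,-3,50,32,-25,0,-5],
  squeeze=40,
)

```text
t: 3.05
eef_pos: [0.4337, -0.1518, 0.2324]
tool_rot: [0.004, 0.923, 0.385, 0.001]
contact_force: [-0.2, -0.3, 0.1]
gripper_width: 0.586
```

```bash
sed -i 's/round(\(d\[0\]\*c+d\[1\]\*s\),1)/round(float(\1))/; s/round(\(d\[0\]\*s-d\[1\]\*c\),1)/round(float(\1))/; s/round(-d\[2\],1)/round(float(-d[2]))/; s/round(-dth\/n,1)/round(float(-dth\/n))/' h.py
python3 - <<'E'
from h import *
plan([(460,0,230,65),(551,216,120,90)],50)
E
```

```text
t 3.05 start [ 433.7 -151.8  232.4] 45.3 q7 -0.64 F [-0.2 -0.3  0.1] w 50.1
10 [50,32,-22,1,-5,50,33,-19,1,-5,50,35,-16,1,-5,50,36,-13,1,-5,50,39,-1,18,-4,50,39,1,18,-4,50,39,4,18,-4,50,38,7,18,-4,50,38,10,18,-4,50,37,13,18,-4]
```

Call:
apply_moves(
  increments=[50,32,-22,0,-5,50,33,-19,0,-5,50,35,-16,0,-5,50,36,-13,0,-5,50,39,-1,18,-4,50,39,1,18,-4,50,39,4,18,-4,50,38,7,18,-4,50,38,10,18,-4,50,37,13,18,-4],
)

```text
t: 4.3
eef_pos: [0.5557, 0.2277, 0.1239]
tool_rot: [0.009, 0.703, 0.711, 0.003]
contact_force: [0.3, -0.0, 0.6]
gripper_width: 0.587
```

Run:
```python
from h import *
plan([(551,216,30,90),(551,216,8,90)],50)
p,d=read_camera("side"); cv2.imwrite("pics/s1.png",p)
```

```text
t 4.30 start [555.7 227.7 123.9] 90.6 q7 -0.82 F [ 0.3 -0.   0.6] w 50.1
3 [50,-6,-2,47,0,50,-6,-2,47,0,50,0,0,22,0]
```

View pics/s1.png

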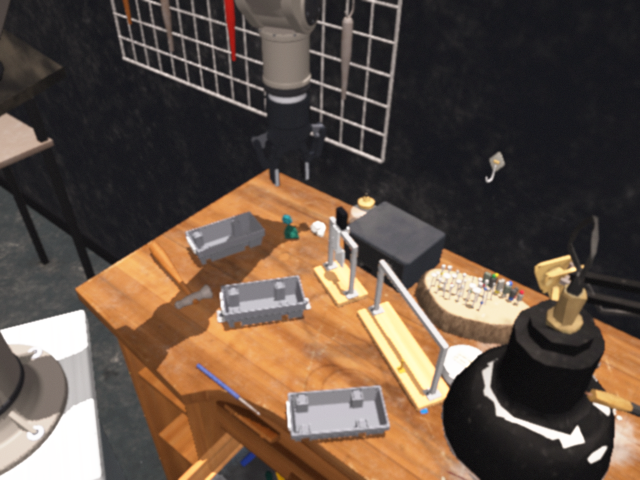

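Call:
apply_moves(
  increments=[50,-6,-2,45,0,50,-6,-2,45,0,50,0,0,15,0,50,0,0,8,0,50,0,0,4,0,50,0,0,0,0],
)

```text
t: 5.1
eef_pos: [0.5572, 0.2247, 0.0052]
tool_rot: [0.007, 0.7, 0.714, 0.008]
contact_force: [0.4, -0.8, -0.2]
gripper_width: 0.584
```

Call:
apply_moves(
  increments=[50,-9,-6,0,0,50,0,0,2,0,50,0,0,0,0],
)

```text
t: 5.48
eef_pos: [0.5523, 0.2152, 0.0051]
tool_rot: [0.008, 0.701, 0.713, 0.009]
contact_force: [0.7, -0.2, -0.4]
gripper_width: 0.591
```

Call:
apply_moves(
  increments=[20,0,0,2,0,20,0,0,2,0,20,0,0,0,0,20,0,0,0,0,20,0,0,0,0,20,0,0,0,0],
)

```text
t: 6.22
eef_pos: [0.5529, 0.2156, 0.0029]
tool_rot: [0.009, 0.701, 0.713, 0.009]
contact_force: [-0.5, 0.7, 3.5]
gripper_width: 0.291
```

Run:
```python
from h import *
plan([(552,216,100,91),(453,42,100,80.5),(453,42,40,80.5),(453,42,14,80.5)],10)
```

```text
t 6.22 start [552.9 215.6   2.9] 91.0 q7 -0.91 F [-0.5  0.7  3.5] w 24.9
10 [10,0,0,-49,0,10,0,0,-49,0,10,-34,-20,0,2,10,-35,-19,0,2,10,-36,-18,0,2,10,-36,-17,0,2,10,-37,-15,0,2,10,0,0,30,0,10,0,0,30,0,10,0,0,26,0]
```

Call:
apply_moves(
  increments=[10,0,0,-30,0,10,0,0,-40,0,10,0,0,-30,0,10,-34,-20,0,2,10,-35,-19,0,2,10,-36,-18,0,2,10,-36,-17,0,2,10,-37,-15,0,2,10,0,0,0,0],
)

```text
t: 7.35
eef_pos: [0.4479, 0.0382, 0.1008]
tool_rot: [0.007, 0.762, 0.648, 0.01]
contact_force: [0.0, 0.3, -0.8]
gripper_width: 0.292
```

Run:
```python
from h import *
plan([(453,42,60,80.5),(453,42,15,80.5)],10)
p,d=read_camera("side"); cv2.imwrite("pics/s2.png",cv2.resize(p[100:400,100:400],None,fx=2,fy=2))
```

```text
t 7.35 start [447.9  38.2 100.8] 80.8 q7 -0.68 F [ 0.   0.3 -0.8] w 24.9
2 [10,5,4,41,0,10,0,0,45,0]
```

View pics/s2.png

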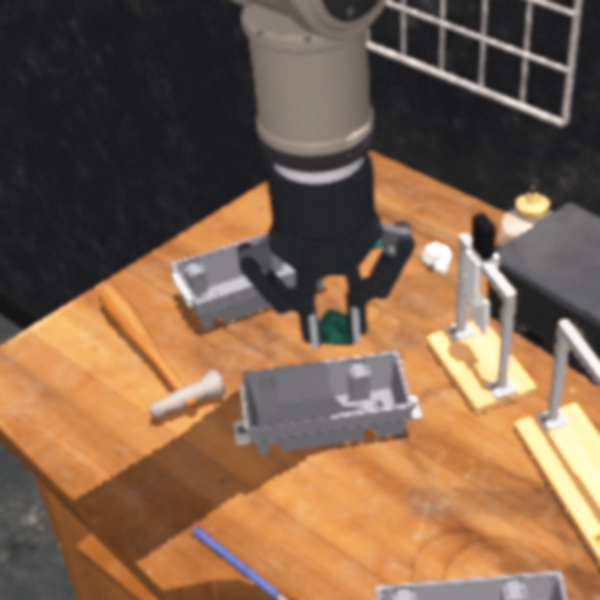

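Call:
apply_moves(
  increments=[10,5,4,40,0,10,0,0,30,0,10,0,0,16,0,10,0,0,0,0,10,0,0,5,0],
)

```text
t: 8.02
eef_pos: [0.4604, 0.0468, 0.0094]
tool_rot: [0.009, 0.76, 0.65, 0.011]
contact_force: [-1.8, -4.7, 2.3]
gripper_width: 0.295
```

Call:
apply_moves(
  increments=[10,-6,-6,-3,0,10,0,0,3,0,10,0,0,0,0],
)

```text
t: 8.4
eef_pos: [0.4556, 0.0444, 0.0103]
tool_rot: [0.009, 0.759, 0.651, 0.014]
contact_force: [0.3, 0.8, -1.0]
gripper_width: 0.291
```

Release by a small opening, then lift.

Call:
apply_moves(
  increments=[36,-2,-1,2,0,36,0,0,0,0,36,0,0,0,0,36,0,0,-40,0,45,0,0,-50,0,45,0,0,0,0],
)

```text
t: 9.15
eef_pos: [0.4519, 0.0428, 0.1006]
tool_rot: [0.008, 0.759, 0.651, 0.015]
contact_force: [-0.2, -0.2, -0.4]
gripper_width: 0.528
```

Run:
```python
from h import *
plan([(561,266,100,90),(561,266,40,90),(561,266,2,90)],42)
n="side"
p,d=read_camera(n); cv2.imwrite("pics/s3.png",cv2.resize(p[180:360,170:370],None,fx=3,fy=3))
P=cloud(n,p,d,np.ones(d.shape,bool))
hsv=cv2.cvtColor(p,cv2.COLOR_BGR2HSV)
m=((hsv[...,0]>65)&(hsv[...,0]<110)&(hsv[...,1]>90)&(hsv[...,2]>40))
P=cloud(n,p,d,m); 
for a in [((.53,.24),(.6,.31)),((.36,0),(.52,.1)),((.53,.18),(.6,.24))]:
  Q=P[(P[:,0]>a[0][0])&(P[:,0]<a[1][0])&(P[:,1]>a[0][1])&(P[:,1]<a[1][1])]; print(len(Q), np.round(np.median(Q,0),3),np.round(Q.min(0),3),np.round(Q.max(0),3)) if len(Q) else print(0)
```

```text
t 9.15 start [451.9  42.8 100.6] 81.3 q7 -0.69 F [-0.2 -0.2 -0.4] w 45.1
8 [42,47,15,0,-2,42,47,16,0,-2,42,46,18,0,-2,42,46,19,0,-2,42,45,20,0,-2,42,0,0,30,0,42,0,0,30,0,42,0,0,38,0]
7 [0.562 0.257 0.005] [0.559 0.251 0.002] [0.566 0.262 0.01 ]
165 [0.454 0.043 0.024] [0.443 0.022 0.008] [0.483 0.06  0.203]
0
```

View pics/s3.png

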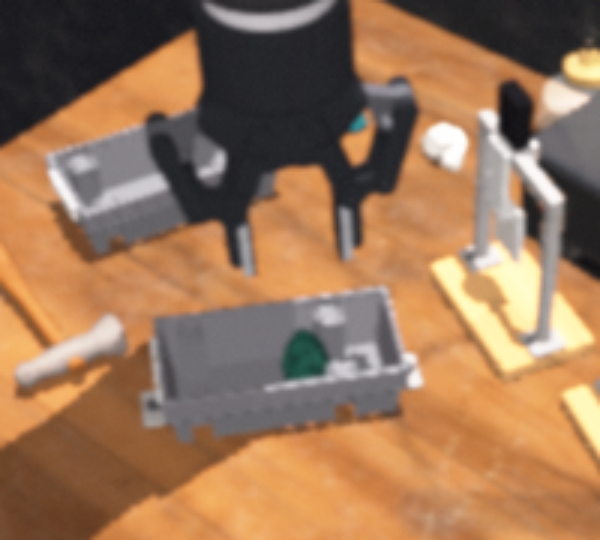

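Call:
apply_moves(
  increments=[42,47,15,0,-2,42,47,16,0,-2,42,46,18,0,-2,42,46,19,0,-2,42,45,20,0,-2,42,0,0,0,0],
)

```text
t: 9.95
eef_pos: [0.5565, 0.2681, 0.0936]
tool_rot: [0.007, 0.699, 0.715, 0.007]
contact_force: [-1.2, -0.9, -0.6]
gripper_width: 0.49
```

Run:
```python
from h import *
n="side"
p,d=read_camera(n); cv2.imwrite("pics/s4.png",cv2.resize(p[150:300,200:400],None,fx=3,fy=3))
hsv=cv2.cvtColor(p,cv2.COLOR_BGR2HSV)
m=((hsv[...,0]>65)&(hsv[...,0]<110)&(hsv[...,1]>90)&(hsv[...,2]>40))
P=cloud(n,p,d,m)
Q=P[(P[:,0]>.5)&(P[:,0]<.62)&(P[:,1]>.15)&(P[:,1]<.35)&(P[:,2]<.05)]; print(len(Q), np.round(np.median(Q,0),3),np.round(Q.min(0),3),np.round(Q.max(0),3))
plan([(561,266,40,90),(561,266,10,90)],42)
```

```text
50 [0.557 0.26  0.008] [0.552 0.254 0.001] [0.566 0.272 0.013]
t 10.00 start [555.8 265.2  92.9] 91.2 q7 -0.90 F [-0.1 -0.3 -0.1] w 41.8
3 [42,0,3,26,1,42,0,3,26,1,42,0,0,30,0]
```

View pics/s4.png

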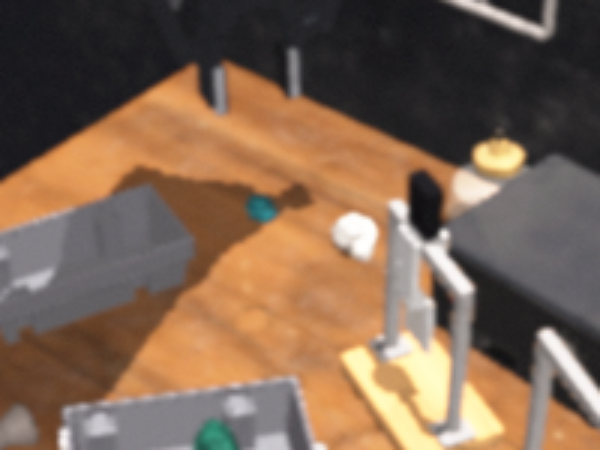

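Call:
apply_moves(
  increments=[42,0,2,35,0,42,0,2,35,0,42,0,0,14,0,42,0,0,3,0,42,0,0,0,0],
)

```text
t: 10.62
eef_pos: [0.5596, 0.2583, 0.0013]
tool_rot: [0.008, 0.701, 0.713, 0.001]
contact_force: [-1.0, 0.5, -0.0]
gripper_width: 0.488
```

Run:
```python
from h import *
plan([(561,266,1,90)],42)
```

```text
t 10.62 start [559.6 258.3   1.3] 90.9 q7 -0.97 F [-1.   0.5 -0. ] w 41.7
1 [42,8,2,0,1]
```

Call:
apply_moves(
  increments=[42,8,2,0,0,42,0,0,0,0,12,0,0,2,0,12,0,0,1,0,12,0,0,0,0,12,0,0,0,0,12,0,0,0,0,12,0,0,0,0],
)

```text
t: 11.62
eef_pos: [0.5631, 0.2681, 0.002]
tool_rot: [0.009, 0.701, 0.713, 0.004]
contact_force: [-0.5, -0.3, 1.4]
gripper_width: 0.205
```

Run:
```python
from h import *
plan([(562,266,90,91),(419,48,90,170.5)],8,step=45)
```

```text
t 11.62 start [563.1 268.1   2. ] 90.9 q7 -0.98 F [-0.5 -0.3  1.4] w 17.5
10 [8,-1,-1,-44,0,8,-1,-1,-44,0,8,-27,-18,0,-10,8,-23,-23,0,-10,8,-19,-26,0,-10,8,-14,-29,0,-10,8,-9,-31,0,-10,8,-3,-32,0,-10,8,2,-33,0,-10,8,8,-32,0,-10]
```

Call:
apply_moves(
  increments=[8,0,0,-44,0,8,0,0,-50,0,8,-27,-18,0,-10,8,-23,-23,0,-10,8,-19,-26,0,-10,8,-14,-29,0,-10,8,-9,-31,0,-10,8,-3,-32,0,-10,8,2,-33,0,-10,8,8,-32,0,-10,8,0,0,0,0],
)

```text
t: 13.0
eef_pos: [0.4189, 0.0415, 0.0969]
tool_rot: [0.01, 0.056, 0.998, -0.004]
contact_force: [0.0, 0.9, -0.3]
gripper_width: 0.204
```

Run:
```python
from h import *
plan([(419,48,50,170.5),(419,48,20,170.5)],8,step=45)
```

```text
t 13.00 start [418.9  41.5  96.9] 173.6 q7 0.65 F [ 0.   0.9 -0.3] w 17.5
3 [8,0,3,23,2,8,0,3,23,2,8,0,0,30,0]
```

Call:
apply_moves(
  increments=[8,0,3,23,3,8,0,3,23,0,8,0,0,20,0,8,0,0,0,0],
)

```text
t: 13.5
eef_pos: [0.4245, 0.0492, 0.0303]
tool_rot: [0.012, 0.087, 0.996, -0.003]
contact_force: [-0.4, -0.1, -0.4]
gripper_width: 0.202
```

Run:
```python
from h import *
plan([(419,48,13,170.5)],8,step=45)
```

```text
t 13.50 start [424.5  49.2  30.3] 170.1 q7 0.41 F [-0.4 -0.1 -0.4] w 17.2
1 [8,5,-2,17,0]
```

Call:
apply_moves(
  increments=[8,5,-1,8,0,8,2,0,10,0,8,0,0,0,0],
)

```text
t: 13.88
eef_pos: [0.4188, 0.0504, 0.0124]
tool_rot: [0.013, 0.087, 0.996, -0.002]
contact_force: [0.4, -0.4, -0.2]
gripper_width: 0.209
```

Run:
```python
from h import *
plan([(419,48,13,170.5)],8,step=45)
```

```text
t 13.88 start [418.8  50.4  12.4] 170.0 q7 0.35 F [ 0.4 -0.4 -0.2] w 17.9
1 [8,-1,-2,-1,0]
```

Call:
apply_moves(
  increments=[8,0,-2,0,0,24,0,0,0,0,24,0,0,0,0,24,0,0,0,0,24,0,0,-45,0,40,0,0,-50,0,80,0,0,-50,0,80,0,0,0,0],
)

```text
t: 14.88
eef_pos: [0.4149, 0.0495, 0.1619]
tool_rot: [0.013, 0.087, 0.996, -0.002]
contact_force: [0.6, -0.2, -0.7]
gripper_width: 0.871
```

Run:
```python
from h import *
n="side"
p,d=read_camera(n); cv2.imwrite("pics/s5.png",cv2.resize(p[180:360,170:370],None,fx=3,fy=3))
plan([(422,233,130,188.6),(422,233,60,188.6)],82,step=45)
for n in ("side",):
  p,d=read_camera(n);P=cloud(n,p,d,np.ones(d.shape,bool))
  for nm,(c0,c1),(z0,z1) in [("bot",((.34,-.01),(.54,.1)),(.036,.044)),("deep",((.33,.18),(.52,.29)),(.036,.044))]:
    m=(P[:,0]>c0[0])&(P[:,0]<c1[0])&(P[:,1]>c0[1])&(P[:,1]<c1[1])&(P[:,2]>z0)&(P[:,2]<z1)
    Q=P[m]
    r=cv2.minAreaRect((Q[:,:2]*1000).astype(np.float32))
    print(n,nm,len(Q),[np.round(v,1) for v in r])
```

```text
t 14.93 start [413.7  48.9 160.3] 170.0 q7 0.74 F [0.  0.3 0. ] w 79.5
7 [82,5,37,6,-4,82,2,37,6,-4,82,0,37,6,-4,82,-2,37,6,-4,82,-5,37,6,-4,82,0,0,35,0,82,0,0,35,0]
side bot 537 [array([438.7,  43.1]), array([ 72.9, 138.5]), np.float64(80.3)]
side deep 307 [array([422.1, 231.2]), array([139.2,  71.9]), np.float64(9.3)]
```

View pics/s5.png

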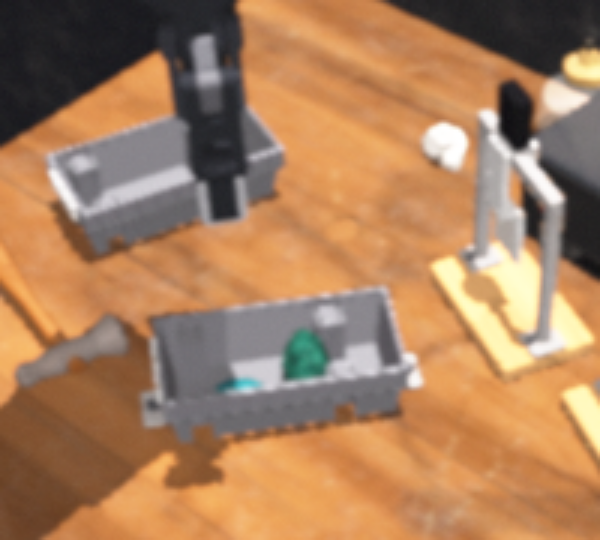

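Call:
apply_moves(
  increments=[82,5,37,6,-4,82,2,37,6,-4,82,0,37,6,-4,82,-2,37,6,-4,82,-5,37,6,-4,82,0,0,25,0,82,0,0,25,0,82,0,0,0,0],
)

```text
t: 15.98
eef_pos: [0.4118, 0.2356, 0.0625]
tool_rot: [-0.001, -0.094, 0.996, -0.007]
contact_force: [-1.1, 0.2, 0.1]
gripper_width: 0.96
```

Run:
```python
from h import *
plan([(422.5,232.5,60,188.8),(422.5,232.5,19,188.8)],84,step=45)
```

```text
t 15.97 start [411.8 235.6  62.5] -169.2 q7 0.44 F [-1.1  0.2  0.1] w 81.9
12 [84,0,0,0,-10,84,0,0,0,-10,84,0,0,0,-10,84,0,0,0,-10,84,0,0,0,-10,84,0,0,0,-10,84,0,0,0,-10,84,0,0,0,-10,84,0,0,0,-10,84,0,0,0,-10,84,0,0,0,-10,84,0,0,0,-10]
12 [84,0,0,0,-10,84,0,0,0,-10,84,0,0,0,-10,84,0,0,0,-10,84,0,0,0,-10,84,0,0,0,-10,84,0,0,0,-10,84,0,0,0,-10,84,0,0,0,-10,84,0,0,0,-10,84,0,0,0,-10,84,0,0,0,-10]
12 [84,0,0,0,-10,84,0,0,0,-10,84,0,0,0,-10,84,0,0,0,-10,84,0,0,0,-10,84,0,0,0,-10,84,0,0,0,-10,84,0,0,0,-10,84,0,0,0,-10,84,0,0,0,-10,84,0,0,0,-10,84,0,0,0,-10]
1 [84,0,0,41,0]
```

Call:
apply_moves(
  increments=[84,-10,-5,0,2,84,0,0,20,0,84,0,0,15,0,84,0,0,0,0],
)

```text
t: 16.48
eef_pos: [0.4256, 0.2314, 0.0277]
tool_rot: [-0.0, -0.073, 0.997, -0.007]
contact_force: [0.5, -1.0, 1.0]
gripper_width: 0.982
```

```bash
sed -i 's/dth=w\[3\]-th$/dth=w[3]-th; dth=dth-360*round(dth\/360) if len(w)<5 else w[4]/' h.py
python3 - <<'E'
from h import *
plan([(422.5,232.5,19,188.8)],84,step=45)
E
```

```text
t 16.48 start [425.6 231.4  27.7] -171.6 q7 0.37 F [ 0.5 -1.   1. ] w 83.9
1 [84,3,2,9,0]
```

Call:
apply_moves(
  increments=[84,3,1,9,0,84,0,0,0,0,50,0,0,0,0,50,0,0,0,0,50,0,0,0,0,50,0,0,0,0],
  squeeze=50,
)

```text
t: 17.23
eef_pos: [0.4233, 0.2324, 0.0198]
tool_rot: [0.001, -0.073, 0.997, -0.007]
contact_force: [0.5, 0.2, -1.1]
gripper_width: 0.779
```

Run:
```python
from h import *
plan([(423,232,110,188.4),(430,140,110,0,-110),(439,44.5,110,-9.6,-88)],50,step=45)
```

```text
t 17.23 start [423.3 232.4  19.8] -171.6 q7 0.35 F [ 0.5  0.2 -1.1] w 66.5
12 [50,0,0,-30,0,50,0,0,-30,0,50,0,0,-30,0,50,1,-8,0,10,50,-1,-8,0,10,50,-2,-8,0,10,50,-4,-8,0,10,50,-5,-7,0,10,50,-6,-6,0,10,50,-7,-5,0,10,50,-8,-3,0,10,50,-8,-2,0,10]
11 [50,-8,-1,0,10,50,-8,1,0,10,50,-10,3,0,10,50,-10,5,0,10,50,-9,6,0,10,50,-7,8,0,10,50,-6,9,0,10,50,-4,10,0,10,50,-3,10,0,10,50,-1,11,0,10,50,1,11,0,10]
```

Call:
apply_moves(
  increments=[50,0,0,-20,0,50,0,0,-35,0,50,0,0,-35,0,50,1,-8,0,10,50,-1,-8,0,10,50,-2,-8,0,10,50,-4,-8,0,10,50,-5,-7,0,10,50,-6,-6,0,10,50,-7,-5,0,10,50,-8,-3,0,10,50,-8,-2,0,10],
)

```text
t: 18.73
eef_pos: [0.4246, 0.1551, 0.1125]
tool_rot: [0.005, 0.672, 0.741, -0.005]
contact_force: [-0.3, -0.3, -1.2]
gripper_width: 0.78
```

Run:
```python
from h import *
plan([(439,44.5,110,-9.6)],50,step=45)
```

```text
t 18.73 start [424.6 155.1 112.5] 95.6 q7 -0.74 F [-0.3 -0.3 -1.2] w 66.6
11 [50,-10,0,0,10,50,-10,2,0,10,50,-9,4,0,10,50,-9,5,0,10,50,-8,7,0,10,50,-7,8,0,10,50,-5,9,0,10,50,-4,9,0,10,50,-2,10,0,10,50,0,10,0,10,50,1,10,0,10]
```

Call:
apply_moves(
  increments=[50,-10,0,0,10,50,-10,2,0,10,50,-9,4,0,10,50,-9,5,0,10,50,-8,7,0,10,50,-7,8,0,10,50,-5,9,0,10,50,-4,9,0,10,50,-2,10,0,10,50,0,10,0,10,50,1,10,0,10,50,0,0,0,0],
)

```text
t: 20.23
eef_pos: [0.4284, 0.0402, 0.113]
tool_rot: [0.007, 0.988, -0.155, -0.001]
contact_force: [0.4, 0.3, -1.7]
gripper_width: 0.779
```

Run:
```python
from h import *
plan([(439,44.5,70,-9.6)],50,step=45)
p,d=read_camera("side"); cv2.imwrite("pics/s6.png",cv2.resize(p[130:360,150:400],None,fx=2.5,fy=2.5))
```

```text
t 20.23 start [428.4  40.2 113. ] -17.9 q7 -2.25 F [ 0.4  0.3 -1.7] w 66.5
1 [50,9,-7,43,-8]
```

View pics/s6.png

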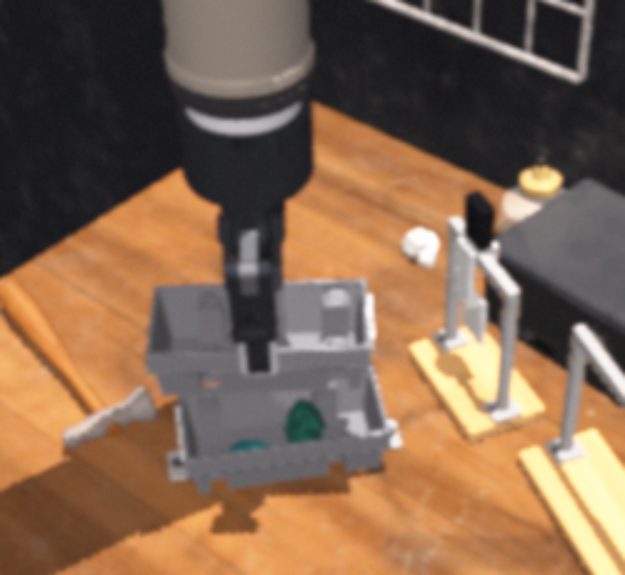

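Call:
apply_moves(
  increments=[50,9,-7,20,-8,50,0,0,20,0,50,0,0,0,0],
)

```text
t: 20.65
eef_pos: [0.4399, 0.0464, 0.0725]
tool_rot: [0.006, 0.997, -0.076, -0.0]
contact_force: [-0.2, -0.7, -1.4]
gripper_width: 0.781
```

Run:
```python
from h import *
plan([(439,44.5,65,-9.6)],50,step=45)
n="side"; p,d=read_camera(n); P=cloud(n,p,d,np.ones(d.shape,bool))
z0=state()[1][2]/1000
for zc in (.0385,z0+.0185):
  m=(P[:,0]>.34)&(P[:,0]<.54)&(P[:,1]>-.02)&(P[:,1]<.12)&(abs(P[:,2]-zc)<.004); Q=P[m]
  r=cv2.minAreaRect((Q[:,:2]*1000).astype(np.float32)); print(len(Q),[np.round(v,1) for v in r])
```

```text
t 20.65 start [439.9  46.4  72.5] -8.7 q7 -2.16 F [-0.2 -0.7 -1.4] w 66.7
1 [50,-1,2,8,1]
349 [array([436.1,  29.1]), array([ 50. , 139.9]), np.float64(76.5)]
597 [array([439.5,  38.2]), array([ 83.9, 138.2]), np.float64(81.2)]
```

Call:
apply_moves(
  increments=[50,-1,2,8,1,50,0,0,5,0,50,0,0,3,0,50,0,0,2,0,50,0,0,2,0,50,0,0,0,0],
)

```text
t: 21.45
eef_pos: [0.4406, 0.0449, 0.0538]
tool_rot: [0.006, 0.996, -0.085, 0.002]
contact_force: [0.6, -1.2, -2.3]
gripper_width: 0.781
```

Call:
apply_moves(
  increments=[50,-1,0,1,0,50,0,0,2,0,50,0,0,2,0,50,0,0,0,0],
)

```text
t: 21.95
eef_pos: [0.4404, 0.0452, 0.0537]
tool_rot: [0.007, 0.996, -0.085, 0.003]
contact_force: [-0.0, 0.1, -2.1]
gripper_width: 0.783
```

Call:
apply_moves(
  increments=[50,0,0,4,0,50,0,0,0,0],
)

```text
t: 22.2
eef_pos: [0.4419, 0.045, 0.0526]
tool_rot: [0.007, 0.996, -0.085, 0.005]
contact_force: [1.1, -0.4, -1.3]
gripper_width: 0.779
```

Call:
apply_moves(
  increments=[50,-1,0,5,0,50,0,0,0,0,50,0,0,0,0],
)

```text
t: 22.58
eef_pos: [0.4435, 0.0448, 0.0519]
tool_rot: [0.007, 0.996, -0.086, 0.008]
contact_force: [0.9, 0.6, -1.7]
gripper_width: 0.781
```

Run:
```python
from h import *
n="side"; p,d=read_camera(n); cv2.imwrite("pics/s7.png",cv2.resize(p[230:345,195:330],None,fx=5,fy=5,interpolation=cv2.INTER_CUBIC))
P=cloud(n,p,d,np.ones(d.shape,bool))
m=(P[:,0]>.34)&(P[:,0]<.54)&(P[:,1]>-.03)&(P[:,1]<.12);Q=P[m]; print(np.histogram(Q[:,2],np.arange(.03,.1,.004)))
u=np.array([.986,-.165]);v=np.array([.165,.986]);q=Q[:,:2]-[.439,.0445];X=q@u;Y=q@v
for a in (-.06,-.045,-.03,.03,.045,.06):
  k=(abs(X-a)<.008)&(Y<0)&(Q[:,2]<.09); print(a,np.percentile(Q[k,2],97).round(4) if k.sum() else 0)
  k=(abs(X-a)<.008)&(Y>0)&(Q[:,2]<.09); print("   +",np.percentile(Q[k,2],97).round(4) if k.sum() else 0)
print(state()[0]["contact_force"],state()[1])
```

```text
(array([208, 551, 373, 206, 182, 174, 153, 259, 416, 328, 436,  53,  32,
        22,  12,   0,   0]), array([0.03 , 0.034, 0.038, 0.042, 0.046, 0.05 , 0.054, 0.058, 0.062,
       0.066, 0.07 , 0.074, 0.078, 0.082, 0.086, 0.09 , 0.094, 0.098]))
-0.06 0.073
   + 0.074
-0.045 0.0714
   + 0.0726
-0.03 0.0704
   + 0.0725
0.03 0.0725
   + 0.0718
0.045 0.0713
   + 0.0719
0.06 0.0713
   + 0.0732
[-0.92948429 -0.89053584 -1.16393465] [443.26724513  44.80078513  51.66307733]
```

View pics/s7.png

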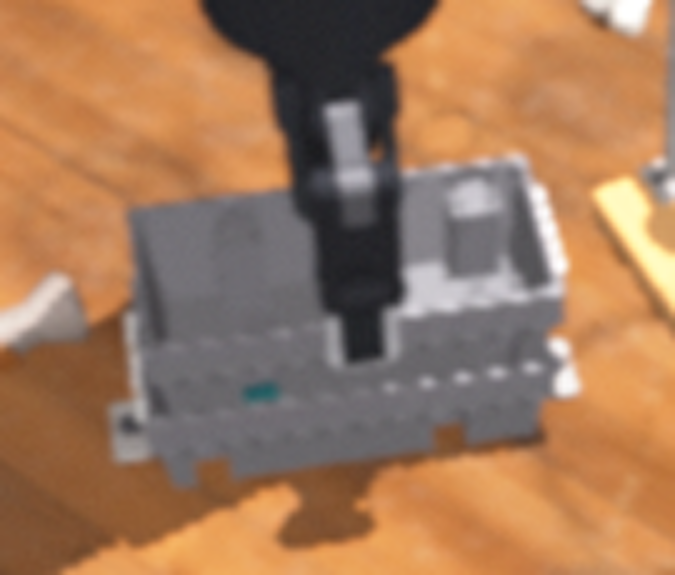

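Call:
apply_moves(
  increments=[50,-4,0,0,0,50,0,0,0,0,84,0,0,0,0,84,0,0,0,0,84,0,0,0,0,84,0,0,-30,0,84,0,0,-40,0,84,0,0,-40,0],
)

```text
t: 23.62
eef_pos: [0.4345, 0.047, 0.1605]
tool_rot: [0.008, 0.996, -0.085, 0.002]
contact_force: [0.1, -0.4, -0.5]
gripper_width: 0.982
```

Run:
```python
from h import *
plan([(520,120,150,30),(609,211,100,90)],84,step=45)
n="side"; p,d=read_camera(n); cv2.imwrite("pics/s8.png",cv2.resize(p[150:345,195:380],None,fx=3.5,fy=3.5,interpolation=cv2.INTER_CUBIC))
P=cloud(n,p,d,np.ones(d.shape,bool))
m=(P[:,0]>.34)&(P[:,0]<.54)&(P[:,1]>-.03)&(P[:,1]<.12);Q=P[m]
k=abs(Q[:,2]-.0715)<.003
r=cv2.minAreaRect((Q[k,:2]*1000).astype(np.float32)); print(k.sum(),[np.round(v,1) for v in r])
u=np.array([.986,-.165]);v=np.array([.165,.986]);q=Q[:,:2]-[.439,.0445];X=q@u;Y=q@v
for a in (-.06,-.045,-.03,.03,.045,.06):
  k=(abs(X-a)<.008)&(Y<0)&(Q[:,2]<.09); print(a,np.percentile(Q[k,2],97).round(4) if k.sum() else 0)
  k=(abs(X-a)<.008)&(Y>0)&(Q[:,2]<.09); print("   +",np.percentile(Q[k,2],97).round(4) if k.sum() else 0)
```

```text
t 23.62 start [434.5  47.  160.5] -9.8 q7 -2.10 F [ 0.1 -0.4 -0.5] w 83.8
10 [84,18,-22,3,-10,84,21,-18,3,-10,84,24,-14,3,-10,84,26,-10,3,-10,84,20,-6,8,-10,84,21,-2,8,-10,84,21,2,8,-10,84,21,5,8,-10,84,19,9,8,-10,84,18,12,8,-10]
597 [array([438.5,  42.7]), array([ 72. , 138.5]), np.float64(80.2)]
-0.06 0.072
   + 0.0731
-0.045 0.0711
   + 0.0711
-0.03 0.0699
   + 0.0716
0.03 0.0717
   + 0.0716
0.045 0.07
   + 0.0715
0.06 0.0721
   + 0.073
```

View pics/s8.png

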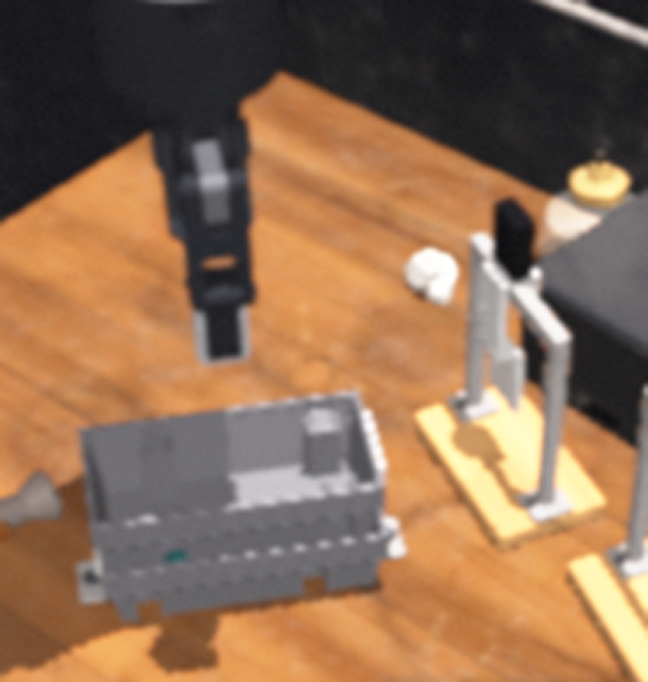

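Run:
```python
from h import *
for n in("top","side"):
  f=np.load(n+"0.npz"); d=f["d"]
  P=cloud(n,f["p"],d,np.ones(d.shape,bool))
  m=(P[:,0]>.55)&(P[:,0]<.72)&(P[:,1]>.1)&(P[:,1]<.3)&(P[:,2]>.06); Q=P[m]
  q=(Q[:,:2]*1000)
  dd=np.abs(q-[609,211]); mm=np.maximum(dd[:,0],dd[:,1])
  i=np.argsort(mm)[:400:40]; print(n,np.c_[q[i],Q[i,2]*1000].round())
```

```text
top [[667. 267. 390.]
 [668. 269. 371.]
 [669. 266. 366.]
 [669. 263. 340.]
 [670. 263. 338.]
 [671. 263. 327.]
 [671. 272. 398.]
 [672. 267. 397.]
 [673. 269. 259.]
 [673. 261. 379.]]
side [[664. 264. 350.]
 [666. 266. 369.]
 [667. 258. 325.]
 [668. 265. 368.]
 [669. 260. 344.]
 [669. 268. 297.]
 [667. 272. 327.]
 [670. 264. 274.]
 [671. 263. 286.]
 [672. 259. 382.]]
```

Run:
```python
from h import *
plan([(490,160,160,45),(609,211,100,90)],60,step=45)
```

```text
t 23.68 start [437.4  47.9 165.1] -9.8 q7 -2.10 F [1.5 1.2 3. ] w 83.8
11 [60,5,-20,1,-9,60,9,-19,1,-9,60,11,-17,1,-9,60,14,-15,1,-9,60,16,-13,1,-9,60,18,-10,1,-9,60,24,10,12,-9,60,22,13,12,-9,60,20,17,12,-9,60,17,19,12,-9,60,14,22,12,-9]
```

Call:
apply_moves(
  increments=[60,5,-20,0,-9,60,9,-19,0,-9,60,11,-17,0,-9,60,14,-15,0,-9,60,16,-13,0,-9,60,18,-10,0,-9,60,24,10,12,-9,60,22,13,12,-9,60,20,17,12,-9,60,17,19,12,-9,60,14,22,12,-9,60,0,0,0,0],
)

```text
t: 25.18
eef_pos: [0.612, 0.2171, 0.1009]
tool_rot: [0.01, 0.693, 0.721, -0.002]
contact_force: [0.2, -0.4, -0.1]
gripper_width: 0.704
```

Run:
```python
from h import *
plan([(609,211,60,90),(609,211,12,90)],50,step=45)
n="side"; p,d=read_camera(n); cv2.imwrite("pics/s9.png",cv2.resize(p[120:300,250:400],None,fx=3.2,fy=3.2,interpolation=cv2.INTER_CUBIC))
r=outline_of("side","cast_b_centre")
for a in r[:2]:
  Q=cloud(n,p,d,a["pixels"]); print(a["p"],a["extent"],np.median(Q,0).round(3))
```

```text
t 25.18 start [612.  217.1 100.9] 92.3 q7 -0.76 F [ 0.2 -0.4 -0.1] w 60.1
3 [50,-6,-3,41,2,50,0,0,24,0,50,0,0,24,0]
0.73 [316.2, 227.9, 15.8, 14.0] [0.608 0.208 0.01 ]
```

View pics/s9.png

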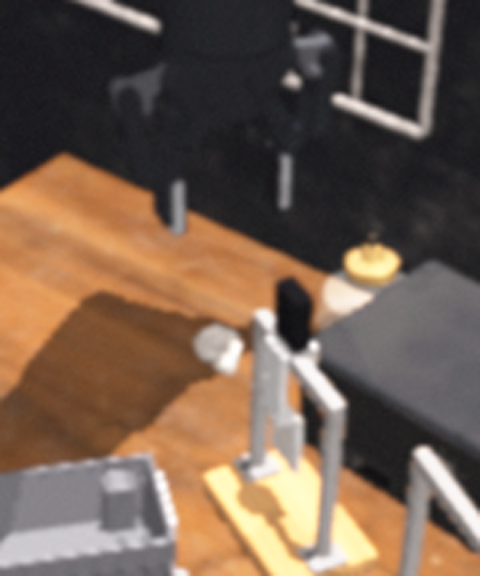

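Cast unmoved at (316,228); the gripper is above it. Descend.

Call:
apply_moves(
  increments=[50,-6,-3,41,2,50,0,0,24,0,50,0,0,20,0,50,0,0,0,0],
)

```text
t: 25.78
eef_pos: [0.6079, 0.208, 0.0182]
tool_rot: [0.012, 0.709, 0.705, -0.0]
contact_force: [-0.3, 0.7, 0.4]
gripper_width: 0.583
```

Run:
```python
from h import *
plan([(609,211,3,91)],50,step=45)
```

```text
t 25.77 start [607.9 208.   18.2] 89.7 q7 -0.86 F [-0.3  0.7  0.4] w 49.8
1 [50,3,1,15,-1]
```

Call:
apply_moves(
  increments=[50,3,1,15,0,50,0,0,0,0,12,0,0,2,0,12,0,0,0,0,12,0,0,0,0,12,0,0,0,0,12,0,0,0,0,12,0,0,0,0],
  squeeze=40,
)

```text
t: 26.78
eef_pos: [0.6111, 0.212, 0.0034]
tool_rot: [0.013, 0.709, 0.705, 0.002]
contact_force: [-0.3, -0.5, -0.9]
gripper_width: 0.275
```

Run:
```python
from h import *
plan([(609,212,135,90),(500,160,140,86),(447,43,130,80.5)],8,step=45)
```

```text
t 26.77 start [611.1 212.    3.4] 89.7 q7 -0.88 F [-0.3 -0.5 -0.9] w 23.5
9 [8,0,-1,-44,0,8,0,-1,-44,0,8,0,-1,-44,0,8,-17,-36,-2,1,8,-18,-36,-2,1,8,-19,-35,-2,1,8,-40,-15,3,2,8,-41,-14,3,2,8,-41,-12,3,2]
```

Call:
apply_moves(
  increments=[8,0,0,-30,0,8,0,0,-50,0,8,0,0,-50,0,8,-17,-36,0,1,8,-18,-36,0,1,8,-19,-35,0,1,8,-40,-15,0,2,8,-41,-14,0,2,8,-41,-12,0,2,8,0,0,0,0],
)

```text
t: 28.02
eef_pos: [0.4422, 0.041, 0.1366]
tool_rot: [0.013, 0.763, 0.646, 0.003]
contact_force: [0.5, 0.5, -0.2]
gripper_width: 0.278
```

Run:
```python
from h import *
plan([(447,43,80,80.5),(447,43,60,80.5)],8,step=45)
```

```text
t 28.02 start [442.2  41.  136.6] 80.4 q7 -0.67 F [ 0.5  0.5 -0.2] w 23.8
3 [8,1,2,28,0,8,1,2,28,0,8,0,0,20,0]
```

Call:
apply_moves(
  increments=[8,1,2,28,0,8,1,2,28,0,8,0,0,20,0,8,0,0,0,0],
)

```text
t: 28.52
eef_pos: [0.4516, 0.0441, 0.0604]
tool_rot: [0.014, 0.763, 0.646, 0.006]
contact_force: [-0.5, 0.5, 0.4]
gripper_width: 0.274
```

Run:
```python
from h import *
plan([(447,43,43,80.5)],8,step=45)
```

```text
t 28.52 start [451.6  44.1  60.4] 80.6 q7 -0.81 F [-0.5  0.5  0.4] w 23.4
1 [8,-2,-4,17,0]
```

Call:
apply_moves(
  increments=[8,-2,-6,10,0,8,0,0,7,0,8,0,0,0,0,8,0,0,0,0],
)

```text
t: 29.02
eef_pos: [0.4471, 0.0441, 0.0441]
tool_rot: [0.015, 0.762, 0.647, 0.008]
contact_force: [-0.4, 0.2, -0.4]
gripper_width: 0.276
```

Call:
apply_moves(
  increments=[36,0,0,0,0,36,0,0,0,0,36,0,0,0,0,36,0,0,-35,0,36,0,0,-50,0,84,0,0,-40,0,84,0,0,0,0],
)

```text
t: 29.9
eef_pos: [0.4434, 0.0458, 0.1731]
tool_rot: [0.015, 0.762, 0.647, 0.008]
contact_force: [-0.3, 0.5, -0.9]
gripper_width: 0.83
```

Run:
```python
from h import *
plan([(472,-197,130,164.7)],84,step=45)
n="side"; p,d=read_camera(n); cv2.imwrite("pics/s10.png",cv2.resize(p[210:460,195:400],None,fx=2.4,fy=2.4,interpolation=cv2.INTER_CUBIC))
P=cloud(n,p,d,np.ones(d.shape,bool))
for c0,c1,z0,z1 in[((.38,-.3),(.6,-.11),.0235,.031),((.34,-.02),(.53,.11),.0685,.0755)]:
  m=(P[:,0]>c0[0])&(P[:,0]<c1[0])&(P[:,1]>c0[1])&(P[:,1]<c1[1])&(P[:,2]>z0)&(P[:,2]<z1); Q=P[m]
  r=cv2.minAreaRect((Q[:,:2]*1000).astype(np.float32)); print(len(Q),[np.round(v,1) for v in r])
```

```text
t 29.90 start [443.4  45.8 173.1] 80.6 q7 -0.62 F [-0.3  0.5 -0.9] w 70.9
9 [84,-26,8,5,-9,84,-27,3,5,-9,84,-27,-1,5,-9,84,-27,-6,5,-9,84,-25,-10,5,-9,84,-23,-14,5,-9,84,-21,-17,5,-9,84,-18,-21,5,-9,84,-14,-23,5,-9]
989 [array([ 495.5, -200. ]), array([ 93.9, 193.2]), np.float64(85.9)]
598 [array([438.4,  43.7]), array([ 72.2, 138. ]), np.float64(80.9)]
```

View pics/s10.png

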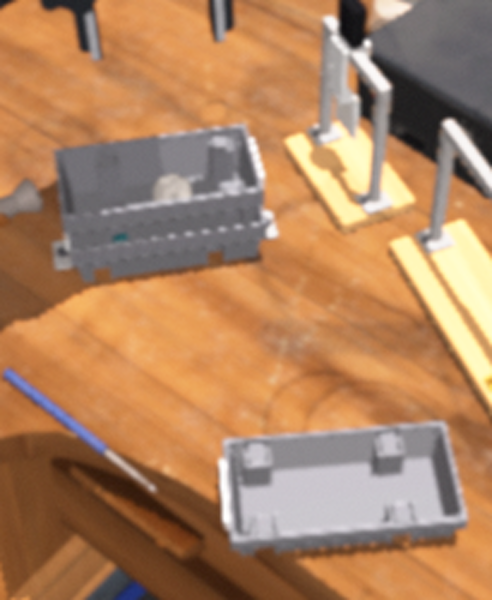

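Run:
```python
from h import *
for n in("side","top"):
  p,d=read_camera(n)
  P=cloud(n,p,d,np.ones(d.shape,bool))
  m=(P[:,0]>.38)&(P[:,0]<.565)&(P[:,1]>-.27)&(P[:,1]<-.13)&(P[:,2]>.0235)&(P[:,2]<.032); Q=P[m]
  r=cv2.minAreaRect((Q[:,:2]*1000).astype(np.float32)); print(n,len(Q),[np.round(v,1) for v in r])
```

```text
side 985 [array([ 470.6, -198.3]), array([ 70.1, 137.2]), np.float64(74.4)]
top 705 [array([ 472.4, -195.8]), array([ 68.7, 137.9]), np.float64(74.5)]
```

Call:
apply_moves(
  increments=[84,-26,8,3,-9,84,-27,3,4,-9,84,-27,0,4,-9,84,-27,-6,4,-9,84,-25,-10,4,-9,84,-23,-14,4,-9,84,-21,-17,4,-9,84,-18,-21,4,-9,84,-14,-23,4,-9,84,0,0,0,0],
)

```text
t: 31.3
eef_pos: [0.4619, -0.2022, 0.1203]
tool_rot: [-0.001, 0.134, 0.991, -0.001]
contact_force: [-0.4, 0.5, -0.3]
gripper_width: 0.985
```

Run:
```python
from h import *
plan([(471.5,-197,60,164.9),(471.5,-197,25,164.9)],84,step=45)
n="side"; p,d=read_camera(n)
P=cloud(n,p,d,np.ones(d.shape,bool))
m=(P[:,0]>.38)&(P[:,0]<.565)&(P[:,1]>-.27)&(P[:,1]<-.13)&(P[:,2]>.0235)&(P[:,2]<.032); Q=P[m]
r=cv2.minAreaRect((Q[:,:2]*1000).astype(np.float32)); print(n,len(Q),[np.round(v,1) for v in r])
```

```text
t 31.30 start [ 461.9 -202.2  120.3] 164.6 q7 1.19 F [-0.4  0.5 -0.3] w 84.1
3 [84,-4,4,30,0,84,-4,4,30,0,84,0,0,35,0]
side 885 [array([ 470.5, -198.6]), array([ 71.6, 137.3]), np.float64(75.0)]
```

Call:
apply_moves(
  increments=[84,-4,4,30,0,84,-4,4,30,0,84,0,0,25,0,84,0,0,0,0],
)

```text
t: 31.85
eef_pos: [0.4709, -0.1889, 0.0318]
tool_rot: [-0.002, 0.134, 0.991, 0.001]
contact_force: [-0.2, 0.3, -0.2]
gripper_width: 0.985
```

Run:
```python
from h import *
plan([(471.5,-197,12,164.7)],84,step=45)
```

```text
t 31.85 start [ 470.9 -188.9   31.8] 164.6 q7 1.04 F [-0.2  0.3 -0.2] w 84.1
1 [84,-3,-8,20,0]
```

Call:
apply_moves(
  increments=[84,-3,-8,0,0,84,0,0,0,0,84,0,0,10,0,84,0,0,0,0],
)

```text
t: 32.35
eef_pos: [0.4731, -0.1976, 0.0237]
tool_rot: [-0.001, 0.135, 0.991, 0.001]
contact_force: [-0.3, 1.2, -0.1]
gripper_width: 0.985
```

Run:
```python
from h import *
plan([(471.5,-197,12,164.7)],84,step=45)
```

```text
t 32.35 start [ 473.1 -197.6   23.7] 164.5 q7 1.04 F [-0.3  1.2 -0.1] w 84.1
1 [84,2,0,12,0]
```

Call:
apply_moves(
  increments=[84,2,0,12,0,84,0,0,0,0,50,0,0,0,0,50,0,0,0,0,50,0,0,0,0,50,0,0,0,0],
  squeeze=50,
)

```text
t: 33.1
eef_pos: [0.4711, -0.1968, 0.0112]
tool_rot: [-0.001, 0.135, 0.991, 0.001]
contact_force: [0.4, 0.3, -0.5]
gripper_width: 0.78
```

Run:
```python
from h import *
plan([(471,-197,140,164.5),(439,44.5,140,170.5)],50,step=45)
```

```text
t 33.10 start [ 471.1 -196.8   11.2] 164.5 q7 1.02 F [ 0.4  0.3 -0.5] w 66.6
9 [50,0,0,-43,0,50,0,0,-43,0,50,0,0,-43,0,50,16,37,0,-1,50,15,38,0,-1,50,15,38,0,-1,50,14,38,0,-1,50,13,38,0,-1,50,13,39,0,-1]
```

Call:
apply_moves(
  increments=[50,0,0,-25,0,50,0,0,-45,0,50,0,0,-50,0,50,0,0,-10,0,50,16,37,0,-1,50,15,38,0,-1,50,15,38,0,-1,50,14,38,0,-1,50,13,38,0,-1,50,13,39,0,-1,50,0,0,0,0],
)

```text
t: 34.48
eef_pos: [0.4342, 0.05, 0.1404]
tool_rot: [-0.004, 0.082, 0.997, 0.002]
contact_force: [0.3, -0.9, -0.4]
gripper_width: 0.778
```

Run:
```python
from h import *
plan([(439,44.5,105,170.5)],50,step=45)
p,d=read_camera("side"); cv2.imwrite("pics/s11.png",cv2.resize(p[130:360,150:400],None,fx=2.5,fy=2.5))
```

```text
t 34.48 start [434.2  50.  140.4] 170.5 q7 0.79 F [ 0.3 -0.9 -0.4] w 66.4
1 [50,-6,-5,35,0]
```

View pics/s11.png

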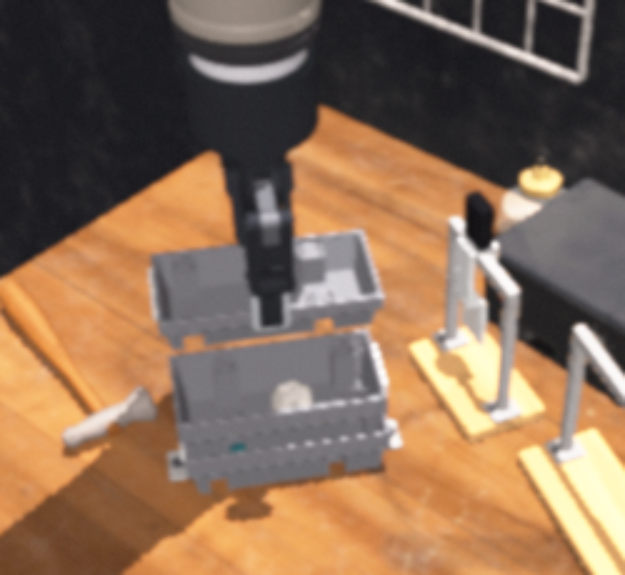

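Call:
apply_moves(
  increments=[50,-6,-5,20,0,50,0,0,15,0,50,0,0,10,0,50,0,0,0,0],
)

```text
t: 35.02
eef_pos: [0.4384, 0.0386, 0.0919]
tool_rot: [-0.006, 0.086, 0.996, 0.0]
contact_force: [0.5, 0.4, -0.4]
gripper_width: 0.779
```

Run:
```python
from h import *
plan([(439,44.5,79,170.5)],50,step=45)
```

```text
t 35.02 start [438.4  38.6  91.9] 170.1 q7 0.71 F [ 0.5  0.4 -0.4] w 66.6
1 [50,0,6,13,0]
```

Call:
apply_moves(
  increments=[50,0,6,0,0,50,0,0,0,0,50,0,0,8,0,50,0,0,5,0,50,0,0,0,0],
)

```text
t: 35.65
eef_pos: [0.4418, 0.0454, 0.0809]
tool_rot: [-0.003, 0.086, 0.996, -0.0]
contact_force: [-3.1, -1.6, 11.0]
gripper_width: 0.782
```

Run:
```python
from h import *
plan([(439,44.5,77,170.5)],50,step=45)
```

```text
t 35.65 start [441.8  45.4  80.9] 170.1 q7 0.67 F [-3.1 -1.6 11. ] w 66.8
1 [50,3,-1,4,0]
```

Call:
apply_moves(
  increments=[50,3,0,-4,0,50,1,0,0,0,50,0,0,0,0,50,0,0,5,0,50,0,0,0,0],
)

```text
t: 36.28
eef_pos: [0.4369, 0.0458, 0.0788]
tool_rot: [-0.004, 0.087, 0.996, -0.001]
contact_force: [0.4, 0.8, -0.8]
gripper_width: 0.782
```

Run:
```python
from h import *
plan([(439,44.5,77,170.5)],50,step=45)
n="side"; p,d=read_camera(n); cv2.imwrite("pics/s12.png",cv2.resize(p[220:345,195:330],None,fx=5,fy=5,interpolation=cv2.INTER_CUBIC))
```

```text
t 36.27 start [436.9  45.8  78.8] 170.1 q7 0.66 F [ 0.4  0.8 -0.8] w 66.8
1 [50,-2,-1,2,0]
```

View pics/s12.png

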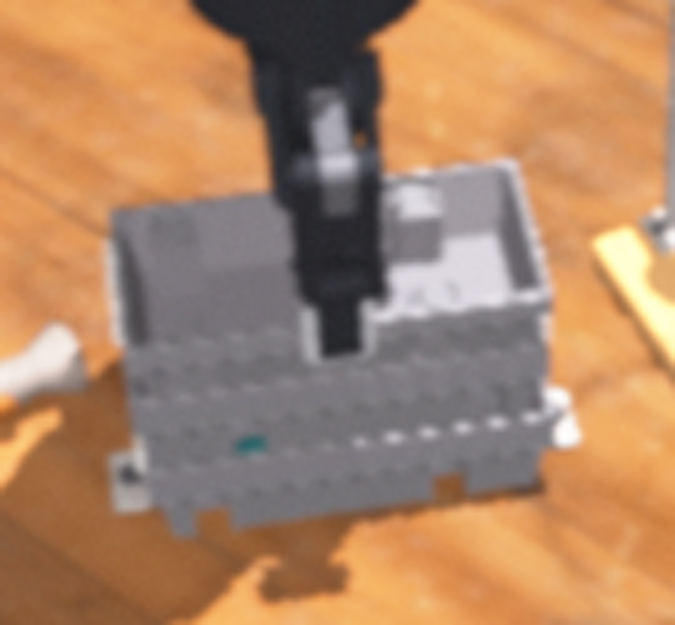

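Now in; lower the last 2 mm and release.

Call:
apply_moves(
  increments=[50,0,-1,3,0,50,0,0,3,0,50,0,0,0,0],
)

```text
t: 36.7
eef_pos: [0.4378, 0.0457, 0.0774]
tool_rot: [-0.003, 0.086, 0.996, -0.003]
contact_force: [-0.2, -0.1, -2.1]
gripper_width: 0.777
```

Call:
apply_moves(
  increments=[84,0,0,0,0,84,0,0,0,0,84,0,0,0,0,84,0,0,-30,0,84,0,0,-40,0,84,0,0,-40,0,84,0,0,0,0],
)

```text
t: 37.58
eef_pos: [0.4381, 0.0461, 0.189]
tool_rot: [-0.004, 0.086, 0.996, -0.002]
contact_force: [0.7, 0.6, -0.8]
gripper_width: 0.983
```

Run:
```python
from h import *
plan([(480,-20,190,130)],40,step=45)
n="side"; p,d=read_camera(n); cv2.imwrite("pics/s13.png",cv2.resize(p[180:345,195:380],None,fx=3.5,fy=3.5,interpolation=cv2.INTER_CUBIC))
P=cloud(n,p,d,np.ones(d.shape,bool))
m=(P[:,0]>.34)&(P[:,0]<.54)&(P[:,1]>-.03)&(P[:,1]<.12);Q=P[m]
k=abs(Q[:,2]-.0925)<.003
r=cv2.minAreaRect((Q[k,:2]*1000).astype(np.float32)); print(k.sum(),[np.round(v,1) for v in r])
u=np.array([.986,-.165]);v=np.array([.165,.986]);q=Q[:,:2]-[.439,.0445];X=q@u;Y=q@v
for a in (-.06,-.045,-.03,.03,.045,.06):
  k=(abs(X-a)<.008)&(Y<0)&(Q[:,2]<.12); k2=(abs(X-a)<.008)&(Y>0)&(Q[:,2]<.12); print(a,np.percentile(Q[k,2],97).round(4),np.percentile(Q[k2,2],97).round(4))
# tag
m=(P[:,0]>.55)&(P[:,0]<.62)&(P[:,1]>0)&(P[:,1]<.12)&(P[:,2]>.138);Q=P[m]; print("grip",np.round(Q.min(0),4),np.round(Q.max(0),4),np.median(Q,0))
```

```text
t 37.58 start [438.1  46.1 189. ] 170.1 q7 0.87 F [ 0.7  0.6 -0.8] w 84.0
5 [40,-11,-12,0,8,40,-12,-10,0,8,40,-13,-8,0,8,40,-14,-6,0,8,40,-15,-4,0,8]
715 [array([438.4,  42.6]), array([ 71.6, 138.5]), np.float64(80.3)]
-0.06 0.0934 0.094
-0.045 0.0917 0.0934
-0.03 0.0916 0.0931
0.03 0.0915 0.0921
0.045 0.0919 0.0929
0.06 0.0934 0.0938
grip [0.5805 0.0497 0.1381] [0.5944 0.0756 0.1648] [0.58461387 0.05705503 0.15408929]
```

View pics/s13.png

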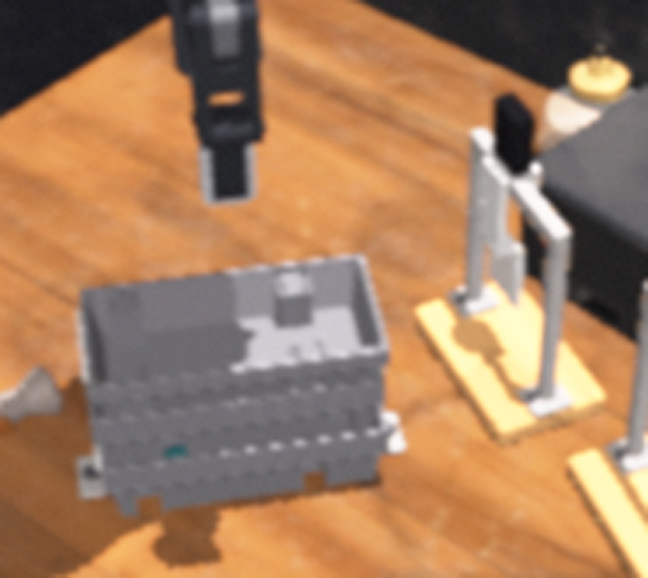

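```bash
cat > bars.py <<'E'
from h import *
for n in("top","side"):
  p,d=read_camera(n)
  P=cloud(n,p,d,np.ones(d.shape,bool))
  off=0.001 if n=="top" else -.001
  for nm,(x0,x1,y0,y1) in [("rail",(.57,.66,-.23,-.02)),("park",(.55,.62,.0,.11))]:
    m=(P[:,0]>x0)&(P[:,0]<x1)&(P[:,1]>y0)&(P[:,1]<y1)&(abs(P[:,2]-.125-off)<.003)
    if nm=="park": m&=(abs(P[:,1]-.064)>.02)
    Q=P[m]*1000
    # mid of x in y bins
    ys=[];xs=[]
    for y in np.arange(y0*1000,y1*1000,6):
      k=(Q[:,1]>=y)&(Q[:,1]<y+6)
      if k.sum()>4: ys.append(y+3); xs.append((np.percentile(Q[k,0],5)+np.percentile(Q[k,0],95))/2)
    c=np.polyfit(ys,xs,1); print(n,nm,len(Q),"x=%.1f at y=%.0f slope %.4f"%(np.polyval(c,np.mean(ys)),np.mean(ys),c[0]),"res",np.std(np.polyval(c,ys)-xs).round(2),"y range",Q[:,1].min().round(1),Q[:,1].max().round(1))
    print("   ",c)
  m=(P[:,0]>.57)&(P[:,0]<.607)&(P[:,1]>-.21)&(P[:,1]<-.1)&(P[:,2]>.018)&(P[:,2]<.042); Q=P[m]*1000
  print(" pointer",len(Q),np.median(Q,0).round(1) if len(Q) else "",Q.round(0)[:40:4].tolist())
  m=(P[:,0]>.55)&(P[:,0]<.62)&(P[:,1]>0)&(P[:,1]<.12)&(P[:,2]>.132);Q=P[m]*1000
  print(" block",np.percentile(Q,2,axis=0).round(1),np.percentile(Q,98,axis=0).round(1)); k=Q[:,2]>158; print("  top",cv2.minAreaRect(Q[k,:2].astype(np.float32)))
  for a in outline_of(n,"pointer_tip")[:2]: print(" net",a["p"],a["extent"])
  cv2.imwrite(f"pics/b_{n}.png",p)
E
python3 bars.py
```

```text
top rail 503 x=616.8 at y=-122 slope -0.0136 res 0.16 y range -217.7 -31.6
    [-1.36457932e-02  6.15176011e+02]
top park 121 x=588.8 at y=52 slope -0.0639 res 0.29 y range 14.0 99.4
    [-6.39170550e-02  5.92149262e+02]
 pointer 15 [ 595.1 -158.1   20.6] [[605.0, -174.0, 18.0], [596.0, -160.0, 36.0], [594.0, -159.0, 38.0], [591.0, -102.0, 18.0]]
 block [578.8  53.5 132.2] [593.9  76.6 166.7]
  top ((588.169921875, 65.10784912109375), (12.139394760131836, 23.299089431762695), 2.4908595085144043)
side rail 608 x=614.9 at y=-128 slope -0.0167 res 0.25 y range -220.1 -30.4
    [-1.66874728e-02  6.12729027e+02]
side park 101 x=587.6 at y=52 slope -0.0669 res 0.48 y range 9.9 98.5
    [-6.68638482e-02  5.91096945e+02]
 pointer 20 [ 593.2 -161.3   28.9] [[595.0, -159.0, 36.0], [593.0, -160.0, 34.0], [592.0, -162.0, 31.0], [595.0, -162.0, 27.0], [592.0, -161.0, 22.0]]
 block [581.   50.3 133. ] [593.2  73.5 162.8]
  top ((587.4282836914062, 62.21228790283203), (25.716197967529297, 13.679923057556152), 88.99028778076172)
 net 0.57 [341.4, 237.3, 18.1, 63.1]
 net 0.46 [401.6, 368.1, 6.4, 15.0]
```

Run:
```python
from h import *
plan([(470,55,200,150),(588,63.7,200,93.7)],40,step=45)
```

```text
t 37.83 start [435.3  45.5 185.6] 170.1 q7 0.87 F [-0.6 -0.6  0.7] w 84.2
9 [40,-11,5,-5,7,40,-10,6,-5,7,40,-9,7,-5,7,40,-16,11,0,9,40,-14,14,0,9,40,-12,16,0,9,40,-9,17,0,9,40,-6,19,0,9,40,-3,19,0,9]
```

Call:
apply_moves(
  increments=[40,-11,5,-10,7,40,-10,6,-5,7,40,-9,7,-5,7,40,-16,11,0,9,40,-14,14,0,9,40,-12,16,0,9,40,-9,17,0,9,40,-6,19,0,9,40,-3,19,0,9,40,0,0,0,0],
)

```text
t: 39.08
eef_pos: [0.5846, 0.0612, 0.1878]
tool_rot: [-0.013, 0.689, 0.725, -0.016]
contact_force: [0.3, 1.4, 0.1]
gripper_width: 0.468
```

Run:
```python
from h import *
plan([(588,63.7,180,93.7)],40,step=45)
```

```text
t 39.08 start [584.6  61.2 187.8] 93.0 q7 -0.41 F [0.3 1.4 0.1] w 39.9
1 [40,2,4,8,-1]
```

```bash
cat >> h.py <<'E'
from scipy.spatial.transform import Rotation as Ro
def plan2(way,claw,step=45.):
    """full-rotation plan, no roll; way list of (x,y,z mm)"""
    o,p,th=state(); w,x,y,z=o["tool_rot"]; R=Ro.from_quat([x,y,z,w]).as_matrix()
    print("t %.2f"%o["t"],p.round(1),"th %.1f"%th,"q7 %.2f"%o["q"][6],"toolz",R[:,2].round(3),"F",np.round(o["contact_force"],1),"w",round(o["gripper_width"]*85.4,1))
    for t in way:
        t=np.array(t,float); n=max(1,int(np.ceil(np.linalg.norm(t-p)/step)))
        d=R.T@(t-p)/n; print(n,"x",[claw]+d.round(1).tolist()); p=t
E
python3 - <<'E'
from h import *
plan2([(588,63.7,182),(588,63.7,132)],40)
E
```

```text
t 39.08 [584.6  61.2 187.8] th 93.0 q7 -0.41 toolz [-0.04  -0.006 -0.999] F [0.3 1.4 0.1] w 39.9
1 x [40, 2.3, 3.8, 5.7]
2 x [40, 0.1, 1.0, 25.0]
```

Call:
apply_moves(
  increments=[40,2,4,5,-1,40,0,0,0,0,40,0,1,15,0,40,0,0,0,0],
)

```text
t: 39.58
eef_pos: [0.5859, 0.0632, 0.1644]
tool_rot: [-0.014, 0.679, 0.734, -0.018]
contact_force: [-0.8, -0.8, 0.9]
gripper_width: 0.472
```

Run:
```python
from h import *
plan2([(588,63.7,132)],40,60)
n="side"; p,d=read_camera(n); cv2.imwrite("pics/s14.png",cv2.resize(p[100:330,280:450],None,fx=2.6,fy=2.6,interpolation=cv2.INTER_CUBIC))
```

```text
t 39.58 [585.9  63.2 164.4] th 94.4 q7 -0.41 toolz [-0.045 -0.007 -0.999] F [-0.8 -0.8  0.9] w 40.3
1 x [40, 0.4, 3.6, 32.2]
```

View pics/s14.png

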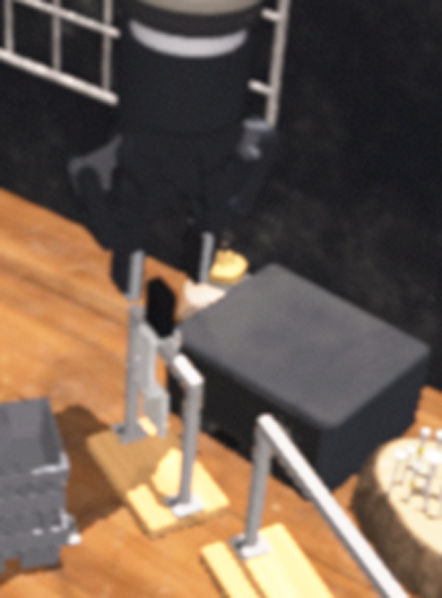

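Call:
apply_moves(
  increments=[40,0,2,16,0,40,0,2,14,0,40,0,0,0,0],
)

```text
t: 40.0
eef_pos: [0.5893, 0.0634, 0.1329]
tool_rot: [-0.014, 0.679, 0.734, -0.017]
contact_force: [0.1, 0.5, 0.4]
gripper_width: 0.466
```

Run:
```python
from h import *
plan2([(588,63.7,133)],40,60)
```

```text
t 40.00 [589.3  63.4 132.9] th 94.4 q7 -0.43 toolz [-0.043 -0.006 -0.999] F [0.1 0.5 0.4] w 39.8
1 x [40, 0.4, -1.3, -0.0]
```

Call:
apply_moves(
  increments=[40,0,-2,0,0,6,0,0,0,0,6,0,0,0,0,6,0,0,0,0,6,0,0,0,0,6,0,0,0,0],
  squeeze=35,
)

```text
t: 40.75
eef_pos: [0.5876, 0.0635, 0.1338]
tool_rot: [-0.013, 0.679, 0.734, -0.017]
contact_force: [-0.3, 0.5, -1.1]
gripper_width: 0.134
```

Run:
```python
from h import *
o,p,th=state(); plan2([p+[0,0,24],p+[-40,-2.6,24]],4,60)
```

```text
t 40.75 [587.6  63.5 133.8] th 94.4 q7 -0.43 toolz [-0.042 -0.006 -0.999] F [-0.3  0.5 -1.1] w 11.4
1 x [4, -0.1, -1.0, -24.0]
1 x [4, 0.5, -40.0, 1.7]
```

Call:
apply_moves(
  increments=[4,0,-1,-12,0,4,0,-1,-12,0,4,0,0,0,0],
)

```text
t: 41.12
eef_pos: [0.587, 0.0636, 0.1602]
tool_rot: [-0.013, 0.679, 0.734, -0.016]
contact_force: [-0.2, 0.0, -1.1]
gripper_width: 0.135
```

Run:
```python
from h import *
o,p,th=state(); plan2([(587.6,63.5,158),(547,61,158),(547,61,205)],4,60)
n="side"; p,d=read_camera(n); cv2.imwrite("pics/s15.png",cv2.resize(p[150:330,300:400],None,fx=3.3,fy=3.3,interpolation=cv2.INTER_CUBIC))
```

```text
t 41.12 [587.   63.6 160.2] th 94.4 q7 -0.41 toolz [-0.041 -0.006 -0.999] F [-0.2  0.  -1.1] w 11.5
1 x [4, -0.2, 0.7, 2.2]
1 x [4, 0.6, -40.6, 1.7]
1 x [4, -0.1, -1.9, -47.0]
```

View pics/s15.png

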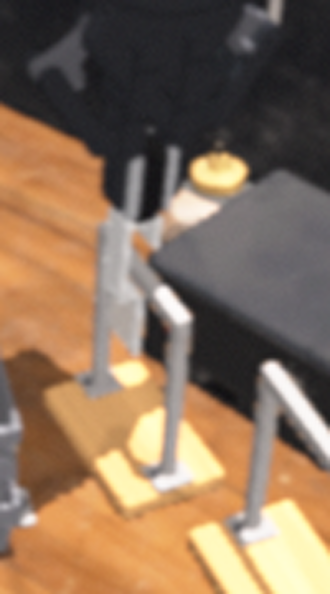

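Lifted 26 mm (window ±8). Lower 2, draw back along −x, and lift.

Call:
apply_moves(
  increments=[4,0,0,2,0,4,0,0,0,0,4,0,-12,1,0,4,0,-14,1,0,4,0,-14,0,0,4,0,0,0,0,4,0,0,-25,0,4,0,0,-25,0,4,0,0,0,0],
)

```text
t: 42.3
eef_pos: [0.5443, 0.06, 0.2074]
tool_rot: [-0.014, 0.679, 0.734, -0.017]
contact_force: [-0.2, -1.2, -2.2]
gripper_width: 0.134
```

Run:
```python
from h import *
plan([(545,61,205,94.4),(565,-60,205,91)],4,40)
n="side"; p,d=read_camera(n); cv2.imwrite("pics/s16.png",cv2.resize(p[130:330,260:430],None,fx=3,fy=3,interpolation=cv2.INTER_CUBIC))
```

```text
t 42.30 start [544.3  60.  207.4] 94.4 q7 -0.38 F [-0.2 -1.2 -2.2] w 11.4
5 [4,1,1,2,0,4,-31,3,0,1,4,-31,3,0,1,4,-30,4,0,1,4,-30,4,0,1]
```

View pics/s16.png

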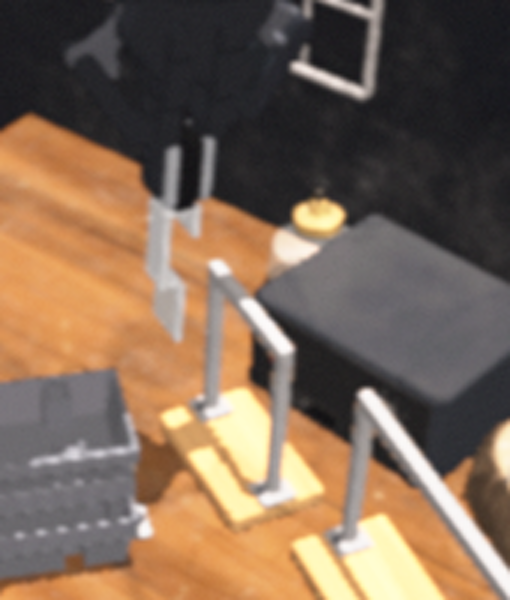

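Call:
apply_moves(
  increments=[4,0,0,2,0,4,-31,4,0,1,4,-31,4,0,1,4,-30,5,0,1,4,-30,5,0,0,4,0,0,0,0],
)

```text
t: 43.1
eef_pos: [0.5648, -0.0647, 0.1962]
tool_rot: [-0.018, 0.698, 0.716, -0.022]
contact_force: [0.1, 0.3, -1.2]
gripper_width: 0.133
```

Run:
```python
from h import *
plan2([(575,-63,200),(575,-63,158)],4,60)
```

```text
t 43.10 [564.8 -64.7 196.2] th 91.5 q7 -0.21 toolz [-0.056 -0.007 -0.998] F [ 0.1  0.3 -1.2] w 11.4
1 x [4, 1.4, 10.0, -4.4]
1 x [4, 0.2, 2.4, 41.9]
```

Call:
apply_moves(
  increments=[4,1,10,0,0,4,0,1,20,0,4,0,1,18,0,4,0,0,0,0],
)

```text
t: 43.6
eef_pos: [0.5736, -0.0598, 0.1524]
tool_rot: [-0.02, 0.696, 0.717, -0.023]
contact_force: [0.6, -0.9, -0.4]
gripper_width: 0.135
```

Run:
```python
from h import *
plan2([(575,-63,158),(615,-63,158)],4,60)
n="side"; p,d=read_camera(n); cv2.imwrite("pics/s17.png",cv2.resize(p[180:420,320:460],None,fx=2.5,fy=2.5,interpolation=cv2.INTER_CUBIC))
```

```text
t 43.60 [573.6 -59.8 152.4] th 91.7 q7 -0.24 toolz [-0.06  -0.005 -0.998] F [ 0.6 -0.9 -0.4] w 11.5
1 x [4, -3.3, 1.0, -5.6]
1 x [4, -1.2, 39.9, -2.4]
```

View pics/s17.png

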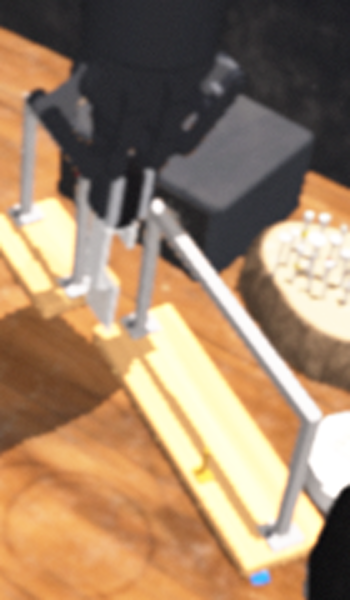

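Call:
apply_moves(
  increments=[4,-6,0,-6,0,4,0,0,0,0],
)

```text
t: 43.9
eef_pos: [0.5752, -0.0659, 0.1605]
tool_rot: [-0.019, 0.696, 0.718, -0.022]
contact_force: [0.7, 0.1, -0.5]
gripper_width: 0.131
```

Run:
```python
from h import *
plan2([(575,-65,158),(615,-65,158)],4,60)
for n in("side",):
  p,d=read_camera(n); P=cloud(n,p,d,np.ones(d.shape,bool))*1000
  m=(P[:,0]>550)&(P[:,0]<604)&(P[:,1]>-100)&(P[:,1]<-40)&(P[:,2]>60)&(P[:,2]<152); Q=P[m]
  for z in range(60,152,8):
    k=(Q[:,2]>=z)&(Q[:,2]<z+8)
    if k.sum()>3: print(n,z,k.sum(),"x",np.percentile(Q[k,0],[5,50,95]).round(1),"y",np.percentile(Q[k,1],[5,95]).round(1))
```

```text
t 43.90 [575.2 -65.9 160.5] th 91.8 q7 -0.23 toolz [-0.057 -0.005 -0.998] F [ 0.7  0.1 -0.5] w 11.2
1 x [4, 0.9, -0.1, 2.5]
1 x [4, -1.2, 39.9, -2.3]
side 68 18 x [566.1 567.  568.9] y [-81.2 -54.2]
side 76 42 x [566.1 566.9 569.8] y [-81.1 -53. ]
side 84 48 x [566.3 567.5 570.2] y [-80.5 -54.3]
side 92 32 x [566.7 568.4 571.3] y [-80.2 -66. ]
side 100 19 x [560.4 568.9 571.9] y [-80.5 -64. ]
side 108 68 x [560.  562.1 571.9] y [-79.7 -58.5]
side 116 33 x [560.4 561.2 564.3] y [-76.4 -58.5]
side 124 32 x [560.8 561.7 563.8] y [-75.8 -59.9]
side 132 46 x [561.4 562.9 579.8] y [-76.  -58.9]
side 140 56 x [561.9 563.6 582.5] y [-75.7 -59.1]
side 148 24 x [562.6 564.6 581.9] y [-75.8 -57.8]
```

Call:
apply_moves(
  increments=[4,0,0,3,0,4,0,0,0,0,4,0,13,-1,0,4,0,13,-1,0,4,0,0,0,0],
)

```text
t: 44.58
eef_pos: [0.6037, -0.0645, 0.1585]
tool_rot: [-0.018, 0.696, 0.718, -0.021]
contact_force: [-0.2, -0.0, -0.1]
gripper_width: 0.132
```

Run:
```python
from h import *
plan2([(615,-65,158)],4,60)
n="side"; p,d=read_camera(n); cv2.imwrite("pics/s18.png",cv2.resize(p[180:380,320:460],None,fx=3.5,fy=3,interpolation=cv2.INTER_CUBIC))
```

```text
t 44.58 [603.7 -64.5 158.5] th 91.8 q7 -0.23 toolz [-0.055 -0.005 -0.998] F [-0.2 -0.  -0.1] w 11.3
1 x [4, -0.8, 11.3, -0.1]
```

View pics/s18.png

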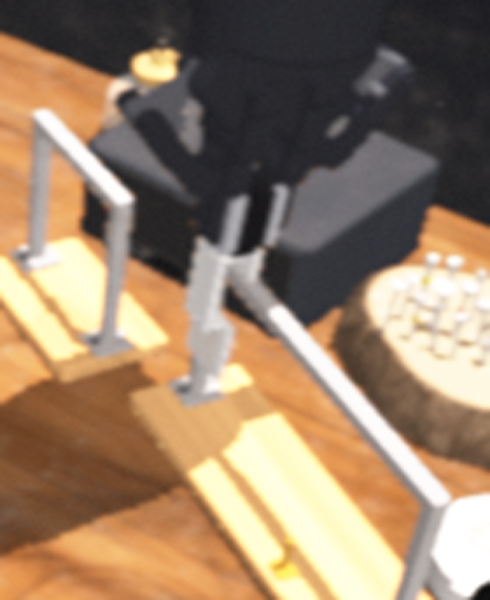

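Call:
apply_moves(
  increments=[4,0,11,0,0,4,0,0,0,0],
)

```text
t: 44.88
eef_pos: [0.6146, -0.0642, 0.1575]
tool_rot: [-0.018, 0.696, 0.718, -0.021]
contact_force: [-0.9, -0.3, -1.7]
gripper_width: 0.134
```

Run:
```python
from h import *
plan2([(615,-65,158),(615,-65,145),(615,-65,134)],4,60)
n="side"; p,d=read_camera(n); P=cloud(n,p,d,np.ones(d.shape,bool))*1000
m=(P[:,0]>580)&(P[:,0]<630)&(P[:,1]>-100)&(P[:,1]<-46)&(P[:,2]>60)&(P[:,2]<156); Q=P[m]
for z in range(60,156,8):
    k=(Q[:,2]>=z)&(Q[:,2]<z+8)
    if k.sum()>3: print(n,z,k.sum(),"x",np.percentile(Q[k,0],[3,10,50,95]).round(1),"y",np.percentile(Q[k,1],[5,95]).round(1))
```

```text
t 44.88 [614.6 -64.2 157.5] th 91.8 q7 -0.23 toolz [-0.056 -0.005 -0.998] F [-0.9 -0.3 -1.7] w 11.5
1 x [4, -0.8, 0.3, -0.5]
1 x [4, 0.0, 0.7, 13.0]
1 x [4, 0.0, 0.6, 11.0]
side 68 37 x [605.3 605.4 606.6 608.9] y [-79.1 -51.6]
side 76 47 x [605.2 605.7 606.8 609.2] y [-79. -51.]
side 84 44 x [606.1 606.2 606.9 609.6] y [-78.8 -51.8]
side 92 29 x [605.4 606.7 607.7 610.5] y [-79.4 -65.9]
side 100 53 x [599.3 599.9 607.7 612.1] y [-78.7 -57.8]
side 108 47 x [599.6 599.7 601.  611.3] y [-83.5 -56.4]
side 116 123 x [600.2 600.9 611.  617.7] y [-96.3 -58.7]
side 124 92 x [599.9 600.6 611.7 617.2] y [-97.8 -57.5]
side 132 63 x [600.6 601.  602.2 620.9] y [-73.7 -56.9]
side 140 53 x [601.3 601.6 602.7 621.2] y [-74.2 -55.9]
side 148 57 x [601.7 602.1 605.4 621.1] y [-75.4 -58.1]
```

Call:
apply_moves(
  increments=[4,0,1,10,0,4,0,0,0,0],
)

```text
t: 45.18
eef_pos: [0.6148, -0.0643, 0.1468]
tool_rot: [-0.018, 0.696, 0.718, -0.021]
contact_force: [1.8, -0.5, -0.8]
gripper_width: 0.13
```

Run:
```python
from h import *
plan2([(615,-65,134)],4,60)
```

```text
t 45.17 [614.8 -64.3 146.8] th 91.8 q7 -0.24 toolz [-0.056 -0.005 -0.998] F [ 1.8 -0.5 -0.8] w 11.1
1 x [4, -0.7, 0.9, 12.8]
```

Call:
apply_moves(
  increments=[4,0,0,6,0,4,0,1,5,0,4,0,0,0,0],
)

```text
t: 45.55
eef_pos: [0.6146, -0.0645, 0.1347]
tool_rot: [-0.019, 0.696, 0.718, -0.022]
contact_force: [0.7, -0.0, -0.8]
gripper_width: 0.129
```

Run:
```python
from h import *
plan2([(615,-65,134)],4,60)
n="side"; p,d=read_camera(n); cv2.imwrite("pics/s19.png",cv2.resize(p[180:380,320:460],None,fx=3.5,fy=3,interpolation=cv2.INTER_CUBIC))
```

```text
t 45.55 [614.6 -64.5 134.7] th 91.8 q7 -0.25 toolz [-0.057 -0.005 -0.998] F [ 0.7 -0.  -0.8] w 11.0
1 x [4, -0.5, 0.4, 0.7]
```

View pics/s19.png

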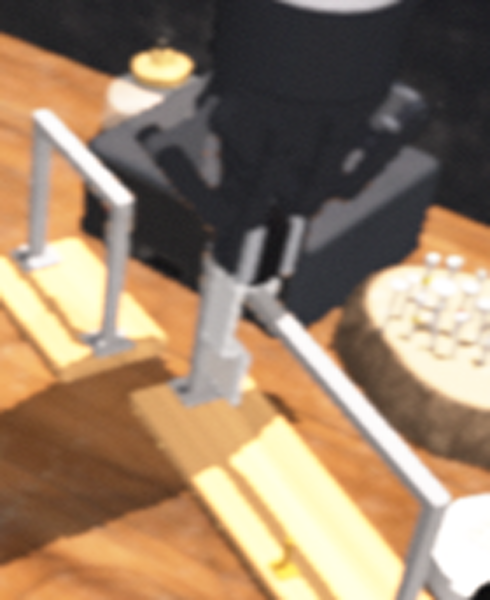

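Run:
```python
from h import *
for n in("top","side"):
  f=np.load(n+"0.npz"); d=f["d"]; P=cloud(n,f["p"],d,np.ones(d.shape,bool))*1000
  r=np.hypot(P[:,0]-615,P[:,1]+159)
  for z0 in range(130,600,50):
    k=(P[:,2]>z0)&(P[:,2]<z0+50)
    if k.sum(): i=np.argmin(np.where(k,r,1e9)); print(n,z0,r[i].round(),P[i].round())
plan2([(615.6,-110,134.5),(616.2,-155,134.5)],4,12)
```

```text
top 130 18.0 [ 613. -177.  130.]
top 180 115.0 [ 616. -274.  183.]
top 230 119.0 [ 685. -256.  277.]
top 280 115.0 [ 679. -255.  287.]
top 330 135.0 [ 692. -270.  341.]
top 380 146.0 [ 674. -292.  381.]
top 430 354.0 [790. 149. 430.]
top 480 386.0 [737. 208. 519.]
top 530 397.0 [728. 221. 540.]
top 580 470.0 [703. 303. 580.]
side 130 117.0 [ 614. -276.  176.]
side 180 120.0 [ 613. -279.  182.]
side 230 118.0 [ 678. -259.  279.]
side 280 117.0 [ 678. -257.  284.]
side 330 137.0 [ 690. -274.  341.]
side 380 148.0 [ 670. -297.  382.]
side 430 302.0 [881. -17. 457.]
side 480 302.0 [878.  -9. 483.]
side 580 515.0 [ 246. -518.  604.]
t 45.60 [614.7 -64.5 134.9] th 91.8 q7 -0.25 toolz [-0.057 -0.005 -0.998] F [-0.3  0.3 -1.9] w 11.3
4 x [4, -11.4, -0.1, 0.2]
4 x [4, -11.2, -0.2, 0.1]
```

Call:
apply_moves(
  increments=[4,0,0,1,0,4,-11,0,0,0,4,-11,0,0,0,4,-11,0,0,0,4,-11,0,0,0,4,0,0,0,0],
)

```text
t: 46.35
eef_pos: [0.6155, -0.1136, 0.1342]
tool_rot: [-0.018, 0.697, 0.717, -0.023]
contact_force: [0.3, -0.8, -0.9]
gripper_width: 0.132
```

Run:
```python
from h import *
plan2([(616.5,-154,134.5)],4,12)
```

```text
t 46.35 [ 615.5 -113.6  134.2] th 91.6 q7 -0.17 toolz [-0.058 -0.007 -0.998] F [ 0.3 -0.8 -0.9] w 11.3
4 x [4, -10.1, -0.0, -0.0]
```

Call:
apply_moves(
  increments=[4,-10,0,0,0,4,-10,0,0,0,4,-10,0,0,0,4,-10,0,0,0,4,0,0,0,0,4,0,0,0,0],
)

```text
t: 47.1
eef_pos: [0.6168, -0.1559, 0.1344]
tool_rot: [-0.019, 0.697, 0.717, -0.022]
contact_force: [0.5, 0.7, -1.3]
gripper_width: 0.131
```

```bash
cat > tagp.py <<'E'
from h import *
plan2([(616.5,-159,134.5)],4,12)
for n in("side","top"):
  p,d=read_camera(n); P=cloud(n,p,d,np.ones(d.shape,bool))*1000
  cv2.imwrite(f"pics/t_{n}_{int(get_obs()['t']*100)}.png",cv2.resize(p[230:420,360:460] if n=="side" else p[150:260,330:480],None,fx=4,fy=3 if n=="side" else 4,interpolation=cv2.INTER_CUBIC))
  m=(P[:,0]>585)&(P[:,0]<630)&(P[:,1]>-205)&(P[:,1]<-110)&(P[:,2]>46)&(P[:,2]<80); Q=P[m]
  if len(Q): print(n,"plate",len(Q),"y",np.percentile(Q[:,1],[1,5,95,99]).round(1), "x",np.percentile(Q[:,0],[5,50,95]).round(1))
  m=(P[:,0]>585)&(P[:,0]<611)&(P[:,1]>-205)&(P[:,1]<-110)&(P[:,2]>90)&(P[:,2]<112); Q=P[m]
  if len(Q): print(n,"shank",len(Q),"y",np.percentile(Q[:,1],[1,5,95,99]).round(1))
  m=(P[:,0]>600)&(P[:,0]<630)&(P[:,1]>-205)&(P[:,1]<-110)&(P[:,2]>135)&(P[:,2]<169); Q=P[m]
  if len(Q): print(n,"block",len(Q),"y",np.percentile(Q[:,1],[1,5,95,99]).round(1),"z",np.percentile(Q[:,2],[2,98]).round(1))
  m=(P[:,0]>580)&(P[:,0]<602)&(P[:,1]>-205)&(P[:,1]<-110)&(P[:,2]>22)&(P[:,2]<42); Q=P[m]
  if len(Q): print(n,"pointer",len(Q),np.median(Q,0).round(1),Q[Q[:,2]>33][:,:].mean(0).round(1))
E
python3 tagp.py; ls pics | grep t_
```

```text
t 47.10 [ 616.8 -155.9  134.4] th 91.7 q7 -0.10 toolz [-0.058 -0.006 -0.998] F [ 0.5  0.7 -1.3] w 11.2
1 x [4, -3.1, -0.4, -0.1]
side plate 181 y [-171.6 -171.1 -143.7 -141.9] x [607.7 609.  612.1]
side shank 117 y [-166.6 -166.1 -147.8 -146.8]
side block 338 y [-169.8 -169.4 -161.2 -156.8] z [136.4 168.4]
side pointer 18 [ 593.1 -161.3   29.6] [ 593.6 -161.3   36.7]
top plate 24 y [-148.8 -147.8 -139.6 -139.3] x [609.8 610.9 613.4]
top shank 29 y [-159.4 -158.5 -144.6 -144.6]
top block 73 y [-150.6 -150.1 -142.1 -141.9] z [136.3 167.5]
top pointer 6 [ 595.1 -157.7   36.4] [ 595.3 -158.5   37.9]
t_side_4715.png
t_top_4720.png
```

Call:
apply_moves(
  increments=[4,-4,0,0,0,4,0,0,0,0,4,0,0,0,0],
)

```text
t: 47.58
eef_pos: [0.617, -0.1593, 0.1344]
tool_rot: [-0.019, 0.696, 0.717, -0.022]
contact_force: [-0.6, 0.2, -0.7]
gripper_width: 0.136
```

```bash
python3 tagp.py; ls pics | grep t_
```

```text
t 47.58 [ 617.  -159.3  134.4] th 91.7 q7 -0.10 toolz [-0.058 -0.006 -0.998] F [-0.6  0.2 -0.7] w 11.6
1 x [4, 0.3, -0.5, -0.0]
side plate 178 y [-175.2 -174.5 -147.4 -145.9] x [607.8 609.  612.4]
side shank 123 y [-169.8 -169.4 -150.6 -149.5]
side block 336 y [-173.6 -172.9 -163.7 -160. ] z [136.5 167.9]
side pointer 17 [ 592.9 -161.7   31.2] [ 593.3 -161.4   36.6]
top plate 20 y [-152.3 -151.3 -143.2 -143.1] x [609.6 610.9 613. ]
top shank 26 y [-163.2 -162.5 -148.4 -148. ]
top block 74 y [-153.8 -153.5 -145.5 -145.3] z [136.2 167.5]
top pointer 7 [ 594.6 -158.5   36.1] [ 595.3 -158.5   38.1]
t_side_4715.png
t_side_4762.png
t_top_4720.png
t_top_4767.png
```

Call:
apply_moves(
  increments=[30,0,0,0,0,30,0,0,0,0,30,0,0,0,0,30,0,0,0,0,30,0,0,-15,0,30,0,-1,-20,0,30,0,-1,-30,0,30,0,0,-20,0,30,0,0,0,0],
)

```text
t: 48.8
eef_pos: [0.6216, -0.1585, 0.2284]
tool_rot: [-0.016, 0.696, 0.718, -0.021]
contact_force: [0.4, 0.3, 0.2]
gripper_width: 0.353
```

```bash
python3 tagp.py; ls pics | grep t_
```

```text
t 48.80 [ 621.6 -158.5  228.4] th 91.8 q7 -0.05 toolz [-0.052 -0.007 -0.999] F [0.4 0.3 0.2] w 30.1
8 x [4, 0.0, -0.0, 11.8]
side plate 127 y [-175.1 -174.4 -149.8 -147. ] x [613.4 621.1 623.5]
side shank 89 y [-169.8 -169.4 -150.4 -149.6]
side block 308 y [-171.7 -171.3 -149.4 -147.6] z [135.9 163.5]
side pointer 18 [ 593.  -161.3   29.6] [ 593.2 -161.7   36.3]
top plate 12 y [-150.1 -149.2 -142.9 -142.9] x [618.9 620.6 623.3]
top shank 12 y [-163.8 -162.1 -147.4 -147.4]
top block 129 y [-167.4 -165.6 -145.7 -145.5] z [137. 167.]
top pointer 6 [ 595.3 -158.7   34.3] [ 595.5 -158.7   36.7]
t_side_4715.png
t_side_4762.png
t_side_4885.png
t_top_4720.png
t_top_4767.png
t_top_4890.png
```

Call:
apply_moves(
  increments=[30,0,0,-30,0,30,0,-40,0,0,30,0,-40,0,0,30,0,-40,0,0,30,0,-20,0,0,30,0,0,0,0,30,0,0,0,0,30,0,0,0,0],
)

```text
t: 49.9
eef_pos: [0.4752, -0.1623, 0.2582]
tool_rot: [-0.023, 0.696, 0.718, -0.024]
contact_force: [-0.4, -0.3, 0.7]
gripper_width: 0.352
```

```bash
python3 tagp.py
python3 - <<'E'
from h import *
for n in("side","top"):
  p,d=read_camera(n); cv2.imwrite(f"pics/f_{n}.png",p)
E
ls pics | grep t_
```

```text
t 49.90 [ 475.2 -162.3  258.2] th 91.8 q7 0.07 toolz [-0.067 -0.003 -0.998] F [-0.4 -0.3  0.7] w 30.0
16 x [4, -0.1, 9.3, 7.1]
side plate 176 y [-174.9 -174.5 -147.4 -144.8] x [610.2 611.5 614.4]
side shank 114 y [-169.8 -169.4 -150.7 -148.9]
side block 337 y [-172.  -171.3 -149.7 -147.8] z [135.7 163.4]
side pointer 17 [ 593.  -161.8   30.3] [ 593.6 -161.    35.9]
top plate 17 y [-153.8 -152.2 -142.7 -142.5] x [616.6 618.1 620.5]
top shank 17 y [-165.4 -164.6 -147.9 -147.9]
top block 152 y [-168.9 -167.3 -145.8 -145.6] z [135.4 166.5]
top pointer 7 [ 594.8 -158.1   34.3] [ 595.5 -158.7   37. ]
t_side_4715.png
t_side_4762.png
t_side_4885.png
t_side_4995.png
t_top_4720.png
t_top_4767.png
t_top_4890.png
t_top_5000.png
```

View pics/f_side.png

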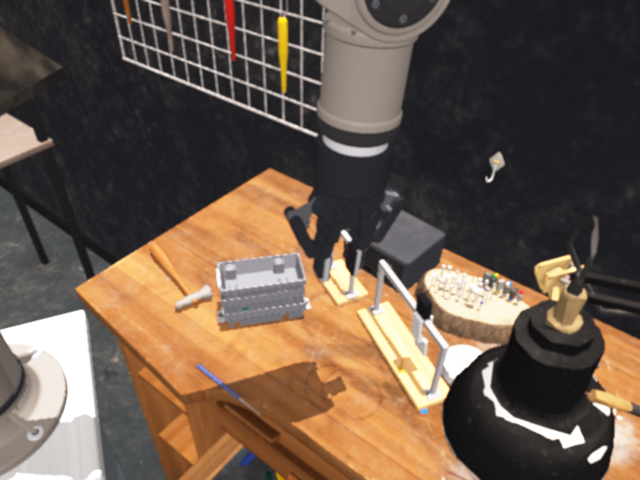

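View pics/f_top.png

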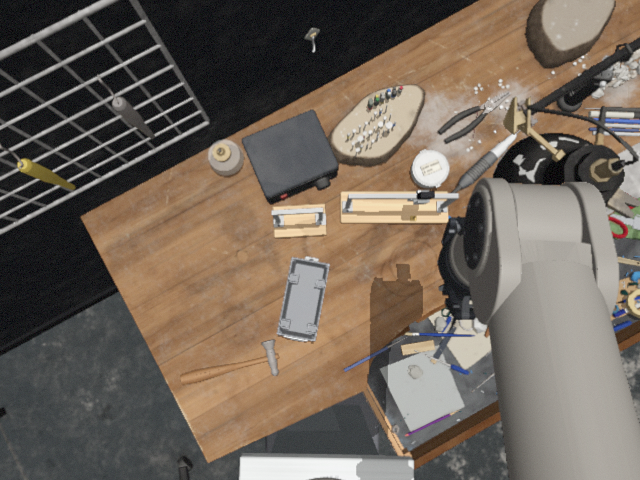

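Call:
apply_moves(
  increments=[30,0,0,0,0,30,0,0,0,0,30,0,0,0,0,30,0,0,0,0,30,0,0,0,0,30,0,0,0,0,30,0,0,0,0,30,0,0,0,0,30,0,0,0,0,30,0,0,0,0,30,0,0,0,0,30,0,0,0,0],
)

```text
t: 51.6
eef_pos: [0.4754, -0.1622, 0.2583]
tool_rot: [-0.023, 0.696, 0.718, -0.024]
contact_force: [0.4, -0.1, 0.3]
gripper_width: 0.35
```

Call:
apply_moves(
  increments=[30,0,0,0,0,30,0,0,0,0,30,0,0,0,0,30,0,0,0,0,30,0,0,0,0,30,0,0,0,0,30,0,0,0,0,30,0,0,0,0,30,0,0,0,0,30,0,0,0,0,30,0,0,0,0,30,0,0,0,0],
)

```text
t: 53.1
eef_pos: [0.4754, -0.1622, 0.2583]
tool_rot: [-0.023, 0.696, 0.718, -0.024]
contact_force: [-0.3, -1.1, -0.1]
gripper_width: 0.349
```

```bash
python3 tagp.py|grep -v x.\\[4; python3 tagp.py | grep -E "plate|block"
python3 - <<'E'
from h import *
p,d=read_camera("side"); cv2.imwrite("pics/g.png",cv2.resize(p[240:420,200:460],None,fx=3,fy=3,interpolation=cv2.INTER_CUBIC))
P=cloud("side",p,d,np.ones(d.shape,bool))
m=(P[:,0]>.34)&(P[:,0]<.54)&(P[:,1]>-.03)&(P[:,1]<.12);Q=P[m]
print("stack top",np.percentile(Q[:,2],99))
E
```

```text
t 53.10 [ 475.4 -162.2  258.3] th 91.8 q7 0.07 toolz [-0.067 -0.003 -0.998] F [-0.3 -1.1 -0.1] w 29.8
side plate 161 y [-174.9 -174.4 -147.3 -145.3] x [611.1 612.6 615.2]
side shank 109 y [-169.8 -169.1 -151.1 -150.2]
side block 334 y [-172.  -171.4 -149.6 -148.4] z [135.9 163.1]
side pointer 18 [ 593.1 -161.6   31.1] [ 593.1 -161.7   35.9]
top plate 19 y [-150.9 -149.4 -142.7 -142.6] x [613.6 614.1 616.9]
top shank 24 y [-166.  -165.5 -147.9 -147.8]
top block 168 y [-169.1 -167.7 -145.9 -145.5] z [135.5 166.3]
top pointer 7 [ 594.8 -158.2   35.3] [ 595.2 -158.4   38.9]
side plate 154 y [-175.1 -174.2 -147.8 -145. ] x [607.7 615.3 618.4]
side block 325 y [-171.8 -171.5 -150.1 -148.7] z [135.7 163.5]
top plate 16 y [-151.2 -150.  -142.8 -142.7] x [616.9 618.1 620.5]
top block 156 y [-168.5 -167.4 -145.7 -145.3] z [136.  166.9]
stack top 0.09388384514984495
```

View pics/g.png

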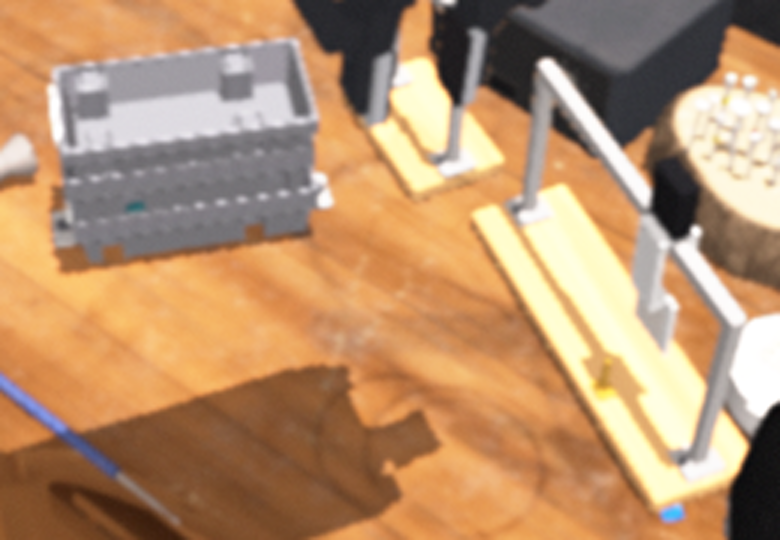

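Call:
apply_moves(
  increments=[30,0,0,0,0,30,0,0,0,0,30,0,0,0,0,30,0,0,0,0,30,0,0,0,0,30,0,0,0,0,30,0,0,0,0,30,0,0,0,0,30,0,0,0,0,30,0,0,0,0,30,0,0,0,0,30,0,0,0,0],
)

```text
t: 54.85
eef_pos: [0.4753, -0.1622, 0.2583]
tool_rot: [-0.023, 0.696, 0.718, -0.024]
contact_force: [-0.7, 0.1, 0.4]
gripper_width: 0.349
```

Call:
apply_moves(
  increments=[30,0,0,0,0,30,0,0,0,0,30,0,0,0,0,30,0,0,0,0,30,0,0,0,0,30,0,0,0,0,30,0,0,0,0,30,0,0,0,0,30,0,0,0,0,30,0,0,0,0,30,0,0,0,0,30,0,0,0,0],
)

```text
t: 56.35
eef_pos: [0.4754, -0.1622, 0.2583]
tool_rot: [-0.023, 0.696, 0.718, -0.024]
contact_force: [0.3, -0.2, -0.1]
gripper_width: 0.353
```

Call:
apply_moves(
  increments=[30,0,0,0,0,30,0,0,0,0,30,0,0,0,0,30,0,0,0,0,30,0,0,0,0,30,0,0,0,0,30,0,0,0,0,30,0,0,0,0,30,0,0,0,0,30,0,0,0,0,30,0,0,0,0,30,0,0,0,0],
)

```text
t: 57.85
eef_pos: [0.4754, -0.1622, 0.2583]
tool_rot: [-0.023, 0.696, 0.718, -0.024]
contact_force: [-0.0, -0.4, 0.6]
gripper_width: 0.351
```

Call:
apply_moves(
  increments=[30,0,0,0,0,30,0,0,0,0,30,0,0,0,0,30,0,0,0,0,30,0,0,0,0,30,0,0,0,0,30,0,0,0,0,30,0,0,0,0,30,0,0,0,0,30,0,0,0,0,30,0,0,0,0,30,0,0,0,0],
)

```text
t: 59.35
eef_pos: [0.4754, -0.1622, 0.2583]
tool_rot: [-0.023, 0.696, 0.718, -0.024]
contact_force: [-0.7, 0.0, -1.0]
gripper_width: 0.349
```

```bash
for i in 1 2 3; do python3 tagp.py|grep -E "plate|pointer|side block"; done
```

```text
side plate 168 y [-174.8 -174.5 -147.3 -145.1] x [611.5 612.9 616.3]
side block 331 y [-171.7 -171.3 -149.6 -148.3] z [136.3 163.2]
side pointer 18 [ 592.9 -161.5   29.7] [ 593.2 -161.3   35.9]
top plate 19 y [-150.8 -149.7 -142.9 -142.8] x [613.6 614.3 616.9]
top pointer 7 [ 594.9 -158.3   34.4] [ 595.3 -158.5   38. ]
side plate 170 y [-174.9 -174.3 -147.3 -145.5] x [611.2 612.7 615.4]
side block 333 y [-172.1 -171.5 -149.8 -148.1] z [135.7 163.4]
side pointer 16 [ 593.1 -161.4   32.2] [ 593.2 -161.6   36.2]
top plate 21 y [-151.  -149.3 -143.1 -142.9] x [613.8 614.7 616.8]
top pointer 7 [ 595.3 -158.7   31.6] [ 595.9 -159.1   36.2]
side plate 167 y [-175.4 -174.2 -147.9 -144.9] x [611.1 612.8 615.7]
side block 331 y [-172.  -171.5 -149.9 -147.9] z [135.7 163.5]
side pointer 16 [ 592.8 -161.6   31.5] [ 593.3 -161.4   36.6]
top plate 19 y [-150.4 -149.7 -143.2 -142.6] x [613.8 614.5 617.1]
top pointer 7 [ 595.  -158.4   33.6] [ 595.5 -158.7   37. ]
```

The tag has stopped swinging and hangs about 1 mm from the pointer line. I'm handing the job in.

```bash
python3 -c "
from station import *
print(hand_in())"
```

```text
the job is handed in; nothing more can be done
None
```

The job is done and handed in at about 60 s of the 210 s allowed; no verdict came back.

**What I did:** I put the dark-green and the blue-green stone in the bottom tray. The deep tray went on turned half round, the one white cast went into it, and the shallow tray closed the stack. I took the tag off its parking bar, hooked it near the left post and slid it to the pointer. The spirit lamp was not touched.

**Last checks:**
- **Stack:** the rims came out at about 72.5 mm for the deep tray and 94 mm for the shallow tray, so both stand on the lugs and did not sink in. I saw both stones and the cast in their trays before covering them. No piece was left on the bench.
- **Tag:** it hangs on the rail, at rest after a short swing. It is about 1 mm left of the pointer line in both cameras.
- **Gripper:** it was clear of everything when I handed in.

**What disagreed:**
- **Shallow tray direction:** the description says it starts the other way round from the bottom tray. The lugs and card frame in the images showed it the same way round, so I set it by the images. It needed only a few degrees of turn to stand half round from the deep tray.
- **First try with the shallow tray:** it touched about 4 mm too high, at 11 N. I lifted it, shifted it a few millimetres and it seated.
- **Tool tilt:** the tool leaned 2 to 3° while handling the tag, with no visible effect.

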